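Stand up the fallen vial, then hold the forceps astride it at the marked gap

ROBOT

A 6-joint arm with a two-finger parallel gripper is mounted at the origin on the work surface. World frame = base frame: x ahead of the robot, y to its left, z up, the work surface at z = 0. Lengths are in mm, angles in rad, forces in N, time in s.
With the tool pointing down it reaches from about 300 to 775 mm from the base axis. Payload 14.6 kg.
Tool frame: the origin (TCP) lies midway between the tips of the shut fingers; the grasp point (between the pads) lies hold_point_z behind it (hold_point_z is the distance from the TCP to the grasp point, in mm); z points along the fingers, y is the direction in which the jaws open and shut (so a half turn about z gives the same grasp; the last joint's range is limited). The gripper opens to 85 mm and grips with 20 to 120 N. Pads are 22 mm wide; open, the fingers measure 114 mm over their backs; the gripper's body (76 mm by 85 mm) begins 54 mm behind the grasp point. The pads swing forward as they close: fully open they stand 13 mm farther back than shut.
Start: joints at [-1.19, 0.3, 1.521, -0, 1.321, -0.067], TCP at [238.133, -495.764, 191.481] pointing down, gripper open.
Joint ranges: [-3.03, 3.03], [-0.79, 2.21], [0.23, 2.52], [-1.04, 4.18], [0, 3.07], [-2.55, 2.55]. Speed limits (rad/s): [2.22, 2.22, 2.57, 3.14, 3.14, 3.14].

INTERFACE

Orientations are given as [roll, pitch, yaw] about the fixed x, y, z axes, in that order (R = Rz(yaw) Ry(pitch) Rx(roll)).
In Python, from plant import get_obs, get_image, camera_info, hand_in, boxes_of, hold_point_z gives the robot as it stands.
- The arm moves only by the shell command python3 -m pendant 'ROWS' [FORCE]. ROWS is a JSON object of lists of equal length, an entry for each row: "offset": the shift along the tool's x, y, z in m, a list of three; "rotation": the turn, a rotation vector about the tool's x, y, z in rad, a list of three; "gripper": the opening, from -1 (shut) to 1 (fully open). In form: {"offset": [[x, y, z], ...], "rotation": [[rx, ry, rz], ...], "gripper": [gripper, ...]}. A call has 1 to 5 rows; each row shifts and turns the pose as measured when the row begins, along the tool's axes as they then stand; what a row does not reach is not made up. A row lasts 1/12 s, in which the tool goes at most 41.7 mm and 7.16 degrees, less where a joint would pass 70% of its speed; a pose out of reach is approached as far as the arm can. A call with a gripper value outside its range is refused whole. The fingers move at their own pace and stop on an object; FORCE is the grip in N (left out, the last holds). Time passes only in rows, so rows that do not move let the fingers close. It gives the time, the measured TCP pose, the force and the opening at its end, in the units of the state.
- get_obs(): the state, without advancing time (a new reading comes with each control period).
- get_image(name): name is "scene" or "side" or "wrist"; returns the picture (400x640x3 uint8, red, green, blue); there is no depth.
- camera_info(name): a dict with "fx", "fy", "cx", "cy" (pixels), "R" (3x3) and "t" (3): a world point X has camera coordinates R X + t; the wrist camera has in their place "mount" (4x4, takes a point from camera to tool coordinates, whose origin is the TCP and whose axes are the flange's). Camera axes: x right, y down, z forward; pixel columns grow to the right and rows downward; lengths in mm; the calibration is good to about 2 mm. A picture is of the moment at which its call begins: read the wrist's pose just before it. camera_info takes no time and is no camera call.
- hand_in(): hands the job in, once; it reports no verdict.
Trained networks look in the newest picture that a camera, given by its name, has taken for a name from the list of things; names that differ only in an ending like _2 or _b are one class to them, and where a whole thing is asked for, a point or a joint stands for the part that bears it (a point fixed in the world has none). Each returns a list of dicts, best first, with "conf" (0 to 1); they miss things now and then, are a little off and sometimes report something else, mostly with a low value. They report only what shows in the picture. A call takes as long as a camera call. They do not tell look-alikes from the thing itself.
- boxes_of(thing, camera): "centre" ([column, row] in pixels, amid what is visible of it).
The state is a dict: "time_s": time; "joints": joint angles; "joint_velocities": joint speeds; "joint_efforts": joint torques, N m; "tcp_pos": TCP position; "tcp_rot": TCP orientation; "wrist_force": force on the tool from outside, world axes, zero at the start; "wrist_torque": the same for the moment, N m; "gripper_width": finger opening in mm.
Only numpy, scipy, OpenCV 4.12 (cv2) and the standard library are available. Lean on these libraries where they do the work, as an engineer would, in place of code of your own. Each camera call takes 0.05 s, during which the arm holds its last target.

TASK

The specimen vial has fallen over on the bench: stand it upright, cap up, wholly on the white disc of the light base, and let go of it. Then take up the sprung measuring forceps, squeeze them until the pointer is in the red band of their scale (tips 40 mm apart), and finish while still holding them steady at that gap for the scale photograph: off the bench, one tip on either side of the standing vial and level with it, the vial midway between them, touching neither the vial nor the light base. Leave the dropper bottle, the dish and the slide box where they are.

Things in the scene. Friction and masses are not known exactly. Their poses are not given: they have to be found in the camera images.
- vial: Clear glass specimen vial, brown shell inside, orange screw cap: a plain cylinder 28 mm in diameter (glass and cap alike), 61 mm long, the cap its last 15 mm; about 30 g. Starts lying on the bench and rolls if pushed. Origin on its axis at mid-length; own +x points from foot to cap (up when it stands). Standing on the light base, its origin is 44.5 mm above the bench.
- base: Light base, a fixed black slab 140 mm (its x) by 170 mm (its y), top 14 mm above the bench, with the white disc in the middle. Origin at the bench under its centre, z up.
- disc (a point): Centre of the white disc (64 mm in diameter, flush with the top of the light base), 14 mm above the bench.
- forceps: Sprung steel measuring forceps, 222 mm long, 80 g, lying flat on the bench; the two arms (3 mm thick, 6 to 14 mm high) open sideways. Origin on the midline at the underside, half way along the ribbed grips; +x to the tips, +y to the left arm, z up (upper side, with the scale). Arms hinge at the heel at x = -105 mm (heel ends at -123 mm); the tips end at about x = +95 mm.
- grip_left (a point): Middle of the outer face of the left ribbed grip (36 mm long, 14 mm high), level with the forceps' origin in x, 7 mm above the underside. Hold the forceps here: over both grips they measure 46.5 mm at rest, 36 mm at the mark, where the two faces are parallel. Each 1 mm less here makes the tip gap 1.8 mm less. Each grip pushes back with about 6 N at the mark, nothing at rest, in proportion.
- grip_right (a point): The same on the right arm.
- scale (a point): Centre of the red band, 4 mm wide, on the white scale bar (76 x 12 mm, top 16 mm above the forceps' underside, at x = 39 to 51 mm). The bar is fixed across the left arm and passes over the right arm, jutting out past it as the forceps close. The black pointer beside it moves with the right arm.
- tip_left (a point): Inner face of the left arm's tip, 8 mm from its end, 7 mm above the forceps' underside; at the mark it is at x = +87, y = +20 mm from the forceps' origin. The distance from tip_left to tip_right is the tip gap: 59 mm at rest, 40 mm at the mark; the red band spans 37.5 to 42.5 mm.
- tip_right (a point): The same on the right arm (y = -20 mm at the mark).
- leaf_left (a joint): Angle by which the left arm is squeezed in, rad: 0 at rest, 0.050 at the mark (0.0435 to 0.0565 keeps the pointer in the red band), 0.14 fully closed. The right arm always mirrors it.
- bottle: Bystander: amber dropper bottle with a black cap, 38 mm in diameter, 75 mm tall. Origin under its centre.
- dish: Bystander: lidded culture dish, 90 mm in diameter, 15 mm high. Origin under its centre.
- slidebox: Bystander: blue slide box, 80 (x) by 100 (y) by 34 mm. Origin under its centre.
Not all that is in view belongs to the job. Of the things that look like the base, take the one that is farthest from the robot's base at the start.

How it is judged (in metres and radians):
On the way, in this order (a step that is already met when the one before it is completed fails the run):
1. the vial stands upright, cap up, wholly on the white disc, let go of (angle between vial's own x axis and vertical below 0.08 rad and horizontal distance between vial and disc below 0.018 m and height (world z) of vial between 0.041 and 0.048 m and linear speed of vial below 0.02 m/s and contact force between the fingers and vial below 0.1 N), for 0.3 s.
2. the forceps are taken up in the fingers, clear of the bench (height (world z) of forceps above 0.02 m and height (world z) of each of tip_left, tip_right above 0.022 m and contact force between the fingers and forceps above 0.5 N), for 0.2 s.
At the end, for the whole second after the job is handed in: Vial upright (0.08 rad) on the disc (axis within 18 mm of its centre), still, not touched. Forceps held still by the fingers alone: grips over 10 mm up, tip gap 40 +- 2.5 mm, each tip within 27 mm of the vial's axis in plan and 22 to 75 mm above the bench (all of step 1 and distance between tip_left and tip_right between 0.0375 and 0.0425 m and horizontal distance between each of tip_left, tip_right and vial below 0.027 m and height (world z) of tip_left between 0.022 and 0.075 m and height (world z) of tip_right between 0.022 and 0.075 m and height (world z) of forceps above 0.01 m and contact force between the fingers and forceps above 1 N and linear speed of forceps below 0.02 m/s and angular speed of forceps below 0.2 rad/s and velocity of joint leaf_left between -0.03 and 0.03 rad/s and contact force between forceps and vial below 0.1 N and contact force between forceps and base below 0.1 N and contact force between forceps and bottle below 0.1 N and contact force between forceps and dish below 0.1 N and contact force between forceps and slidebox below 0.1 N); the arm keeps its last pose, push and grip.
It fails at once if the dropper bottle is pushed more than 20 mm or tipped over (distance of bottle from where it was at the start of the episode above 0.02 m or angle between bottle's own z axis and vertical above 0.3 rad).
It fails at once if the dish is pushed more than 20 mm or tipped over (distance of dish from where it was at the start of the episode above 0.02 m or angle between dish's own z axis and vertical above 0.3 rad).
It fails at once if the slide box is pushed more than 20 mm or tipped over (distance of slidebox from where it was at the start of the episode above 0.02 m or angle between slidebox's own z axis and vertical above 0.3 rad).
It also fails if it takes over 61 s, if anything falls off the work surface, if the arm or the gripper's body presses on something with over 40 N, if the wrist force passes 120 N, or if a joint passes its speed limit or range.

## Working session

There is one attempt and no reset: what is moved stays moved. The work goes in short steps, Python scripts to look and compute and a shell command to move; the robot and the scene stay as the last step left them, time stands still between calls to the robot, and variables do not carry over. Pictures are saved under pics/ and viewed, and the job is handed in when it is done.

```bash
mkdir -p pics; ls; python3 - <<'E'
from plant import *
import cv2,numpy as np
o=get_obs();print(o)
print(hold_point_z if not callable(hold_point_z) else hold_point_z())
for c in ["scene","side","wrist"]:
    im=get_image(c);cv2.imwrite(f"pics/a_{c}.png",im[:,:,::-1]);print(c,camera_info(c))
    for n in ["vial","base","disc","forceps","grip_left","grip_right","scale","tip_left","tip_right","bottle","dish","slidebox"]:
        try:
            b=boxes_of(n,c);print(n,[(np.round(x["centre"]).tolist(),round(x["conf"],2)) for x in b])
        except Exception as e: print(n,e)
print(get_obs()["time_s"])
E
```

```text
pics
{'time_s': 0.0, 'joints': array([-1.18958824e+00,  3.00506773e-01,  1.52158816e+00,  1.77280178e-06,
        1.32068828e+00, -6.65983700e-02]), 'joint_velocities': array([-0.00127731, -0.00061256,  0.00031884,  0.00125963,  0.00034189,
        0.00015184]), 'joint_efforts': array([ 4.79592472e-04, -5.43499839e+01, -3.61797917e+01, -4.04447633e-05,
        3.95795127e-03, -8.08281561e-05]), 'tcp_pos': array([ 238.03828034, -495.50955643,  190.89877586]), 'tcp_rot': array([-3.14040485e+00, -8.09440032e-05,  4.47805965e-01]), 'wrist_force': array([ 0.76207301,  0.18091371, -0.4520972 ]), 'wrist_torque': array([ 0.0078824 ,  0.02350036, -0.0173415 ]), 'gripper_width': 85.199183089584}
18.700000000000003
scene {'fx': 507.5343138360062, 'fy': 507.5343138360062, 'cx': 319.28903926486305, 'cy': 206.0667796729361, 'R': array([[ 0.8563293 ,  0.51628767,  0.0121315 ],
       [ 0.4051246 , -0.65701194, -0.63577463],
       [-0.32027206,  0.54934721, -0.77177941]]), 't': array([-441.50101406, -188.42214006, 1649.76005738])}
vial [([375.0, 140.0], 0.71), ([265.0, 295.0], 0.61)]
base [([325.0,
[... 1340 characters left out ...]
289.0, 156.0], 0.58)]
wrist {'fx': 287.73665631916896, 'fy': 287.73665631916896, 'cx': 321.5206037375111, 'cy': 197.21782309530354, 'mount': array([[-1.62799213e-04, -9.64494067e-01, -2.64104465e-01,
         6.67237480e+01],
       [ 9.99999914e-01, -5.64662449e-05, -4.10208290e-04,
        -1.75803515e-01],
       [ 3.80730475e-04, -2.64104509e-01,  9.64493993e-01,
        -1.80336268e+02],
       [ 0.00000000e+00,  0.00000000e+00,  0.00000000e+00,
         1.00000000e+00]])}
vial []
base [([74.0, 17.0], 0.92), ([226.0, 114.0], 0.8)]
disc [([224.0, 110.0], 0.94), ([74.0, 19.0], 0.74)]
forceps []
grip_left []
grip_right []
scale []
tip_left []
tip_right []
bottle []
dish []
slidebox []
1.95
```

View pics/a_scene.png

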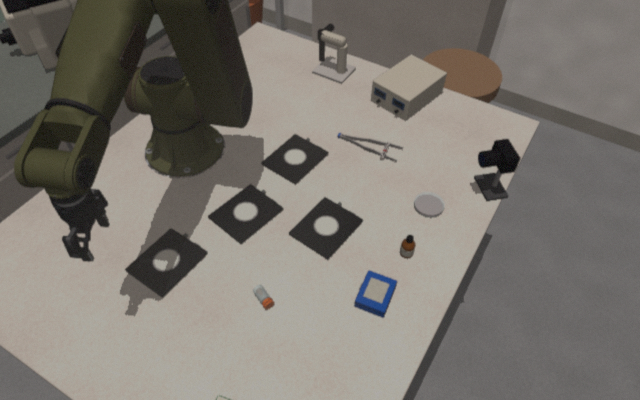

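View pics/a_side.png

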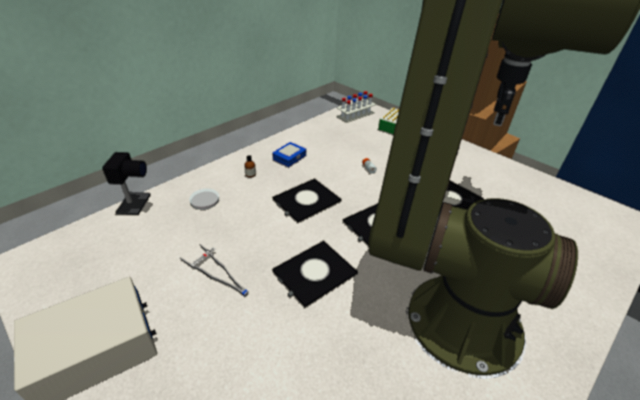

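View pics/a_wrist.png

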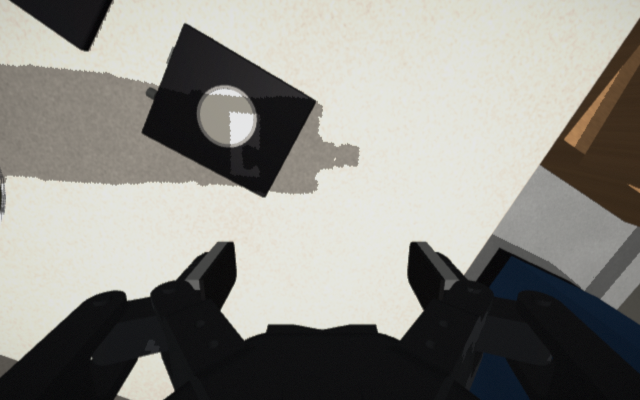

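```bash
cat > h.py <<'E'
from plant import *
import cv2,numpy as np
from scipy.spatial.transform import Rotation as Ro
hz=hold_point_z if not callable(hold_point_z) else hold_point_z()
def cam(c,o=None):
    i=camera_info(c)
    K=np.array([[i['fx'],0,i['cx']],[0,i['fy'],i['cy']],[0,0,1]])
    if c=='wrist':
        o=o or get_obs()
        T=np.eye(4);T[:3,:3]=Ro.from_euler('xyz',o['tcp_rot']).as_matrix();T[:3,3]=o['tcp_pos']
        W=np.linalg.inv(T@np.array(i['mount']));return K,W[:3,:3],W[:3,3]
    return K,np.array(i['R']),np.array(i['t'])
def plane(cm,px,z):
    K,R,t=cm;d=R.T@np.linalg.inv(K)@np.array([px[0],px[1],1.]);C=-R.T@t
    return C+d*(z-C[2])/d[2]
def proj(cm,X):
    K,R,t=cm;p=K@(R@np.array(X,float)+t);return p[:2]/p[2]
def tri(obs):
    A=[];b=[]
    for cm,px in obs:
        K,R,t=cm;d=R.T@np.linalg.inv(K)@np.array([px[0],px[1],1.]);d/=np.linalg.norm(d);C=-R.T@t
        P=np.eye(3)-np.outer(d,d);A.append(P);b.append(P@C)
    A=np.vstack(A);b=np.hstack(b);x=np.linalg.lstsq(A,b,rcond=None)[0];return x,np.linalg.norm(A@x-b)
E
python3 - <<'E'
from h import *
s=cam('scene');d=cam('side');w=cam('wrist')
for p in [(325,230),(164,260),(246,211),(298,157)]: print('scene base',p,plane(s,p,14).round())
for p in [(460,200),(316,274),(360,221),(302,202)]: print('side',p,plane(d,p,14).round())
for p in [(74,19),(224,111)]: print('wrist',p,plane(w,p,14).round())
print(plane(s,(265,295),14),plane(s,(372,143),10),plane(d,(213,270),10),plane(s,(406,262),0),plane(s,(428,203),10))
im=cv2.imread('pics/a_scene.png');cv2.imwrite('pics/a1.png',cv2.resize(im[100:320,130:450],None,fx=2.5,fy=2.5,interpolation=2))
im=cv2.imread('pics/a_side.png');cv2.imwrite('pics/a2.png',cv2.resize(im[120:320,160:500],None,fx=2.3,fy=2.3,interpolation=2))
E
```

```text
scene base (325, 230) [566. -54.  14.]
scene base (164, 260) [ 251. -365.   14.]
scene base (246, 211) [ 337. -114.   14.]
scene base (298, 157) [346. 150.  14.]
side (460, 200) [ 222. -377.   14.]
side (316, 274) [319. 154.  14.]
side (360, 221) [371. -76.  14.]
side (302, 202) [549. -13.  14.]
wrist (74, 19) [ 275. -175.   14.]
wrist (224, 111) [ 256. -358.   14.]
[ 541.56209259 -311.59797854   14.        ] [514.8278533 335.1897057  10.       ] [508.24578888 330.64998125  10.        ] [804.32196084 -22.29162273   0.        ] [773.68165562 194.40695764  10.        ]
```

View pics/a1.png

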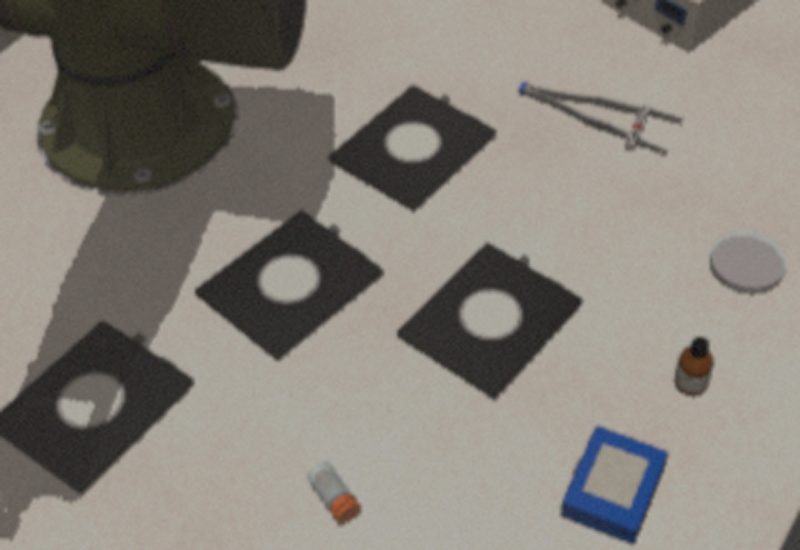

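View pics/a2.png

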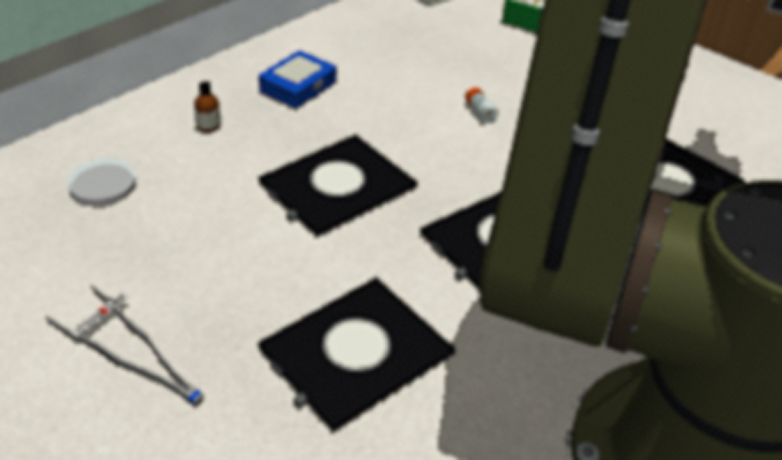

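The scene shows four black slabs; the one around px (326,226) is the farthest. The vial is at (263,297), cap at lower right. The forceps are at (370,147), with the blue heel at (339,135) and the tips to the right. I'll triangulate these next.

```bash
python3 - <<'E'
from h import *
s=cam('scene');d=cam('side')
S=lambda u,v:(s,(u/2.5+130,v/2.5+100)); D=lambda u,v:(d,(u/2.3+160,v/2.3+120))
def T(n,a,b): x,r=tri([S(*a),D(*b)]);print(n,x.round(1),round(r,1))
T('disc',(491,314),(338,178))
T('vial cap end-ish',(344,510),(474,97));T('vial mid',(333,492),(481,105));T('foot',(320,471),(488,115))
T('heel',(523,89),(195,397));T('scale',(637,126),(103,312));T('tipR',(665,152),(95,289));T('tipL',(680,121),(48,320))
T('bottle',(698,345),(206,89));T('dish',(747,260),(102,182));T('box',(615,475),(298,68))
o=get_obs();print(o['time_s'])
E
```

```text
disc [559.2 -39.4  12.6] 4.4
vial cap end-ish [ 559.8 -329.5   12.2] 2.4
vial mid [ 538.4 -319.1   12.9] 3.2
foot [ 513.5 -305.8   13.2] 2.4
heel [402.3 313.    4.6] 2.4
scale [565.3 321.6  12.1] 3.7
tipR [612.9 305.9   2.9] 5.2
tipL [605.8 369.6   2.3] 3.0
bottle [787.9   4.1  66.5] 4.1
dish [775.5 193.1   6.6] 2.8
box [ 779.1 -164.    34.9] 2.9
1.95
```

```bash
cat >> h.py <<'E'
def Rdown(yaw): return Ro.from_euler('xyz',[np.pi,0,yaw])
def plan(p,rot,maxstep=35,maxang=0.11,n=None,show=True):
    """rows in tool axes from the measured pose to world pos p (mm), Rotation rot; simultaneous"""
    o=get_obs();R0=Ro.from_euler('xyz',o['tcp_rot']);d=np.array(p,float)-o['tcp_pos']
    rv=(R0.inv()*rot).as_rotvec();N=n or int(max(1,np.ceil(np.linalg.norm(d)/maxstep),np.ceil(np.linalg.norm(rv)/maxang)))
    print('N',N,'rot/row',(rv/N).round(4))
    for k in range(N):
        Rk=R0*Ro.from_rotvec(rv*k/N);print((Rk.inv().apply(d/N)/1000).round(4).tolist())
def st():
    o=get_obs();print('t',round(o['time_s'],2),'p',o['tcp_pos'].round(1),'r',o['tcp_rot'].round(3),'j',o['joints'].round(3),'F',o['wrist_force'].round(1),'w',round(o['gripper_width'],1))
E
python3 -c "
from h import *
plan([538,-319,150],Rdown(-0.47))"
```

```text
N 11 rot/row [ 0.     -0.      0.0834]
[0.0315, -0.0027, 0.0038]
[0.0312, -0.0053, 0.0038]
[0.0306, -0.0079, 0.0038]
[0.0299, -0.0104, 0.0038]
[0.0289, -0.0129, 0.0038]
[0.0277, -0.0152, 0.0038]
[0.0264, -0.0175, 0.0038]
[0.0248, -0.0196, 0.0038]
[0.0231, -0.0216, 0.0038]
[0.0212, -0.0235, 0.0038]
[0.0192, -0.0252, 0.0038]
```

```bash
python3 -m pendant '{"offset":[[0.0315,-0.0027,0.0038],[0.0312,-0.0053,0.0038],[0.0306,-0.0079,0.0038],[0.030,-0.0104,0.0038],[0.029,-0.013,0.0038]],"rotation":[[0,0,0.0834],[0,0,0.0834],[0,0,0.0834],[0,0,0.0834],[0,0,0.0834]],"gripper":[1,1,1,1,1]}' 30; python3 -c "
from h import *
st();plan([538,-319,150],Rdown(-0.47))"
```

```text
time_s: 2.37
tcp_pos: [375.4, -416.3, 172.7]
tcp_rot: [3.139, -0.0, 0.008]
wrist_force: [-0.6, -0.7, -1.0]
gripper_width: 85.5
t 2.37 p [ 375.4 -416.3  172.7] r [ 3.139 -0.     0.008] j [-9.020e-01  3.380e-01  1.516e+00 -1.000e-03  1.286e+00  6.610e-01] F [-0.6 -0.7 -1. ] w 85.5
N 6 rot/row [ 0.0004 -0.0001  0.0797]
[0.0272, -0.016, 0.0037]
[0.0259, -0.0181, 0.0037]
[0.0243, -0.0201, 0.0038]
[0.0227, -0.022, 0.0038]
[0.0208, -0.0237, 0.0038]
[0.0189, -0.0253, 0.0038]
```

```bash
python3 -m pendant '{"offset":[[0.0272,-0.016,0.0037],[0.026,-0.018,0.0037],[0.0243,-0.020,0.0038],[0.0227,-0.022,0.0038],[0.0208,-0.0237,0.0038]],"rotation":[[0,0,0.08],[0,0,0.08],[0,0,0.08],[0,0,0.08],[0,0,0.08]],"gripper":[1,1,1,1,1]}';  python3 -m pendant '{"offset":[[0.019,-0.0253,0.0038],[0,0,0]],"rotation":[[0,0,0.08],[0,0,0]],"gripper":[1,1]}'; python3 -c "
from h import *
st();im=get_image('wrist');cv2.imwrite('pics/b.png',im[:,:,::-1]);print(boxes_of('vial','wrist'),boxes_of('disc','wrist'));np.save('b.npy',get_obs(),allow_pickle=True)"
```

```text
time_s: 2.78
tcp_pos: [518.1, -331.6, 153.2]
tcp_rot: [3.139, -0.002, -0.413]
wrist_force: [0.0, -0.7, 0.8]
gripper_width: 85.6
time_s: 2.95
tcp_pos: [550.4, -311.6, 147.9]
tcp_rot: [3.14, -0.001, -0.499]
wrist_force: [0.4, 0.3, -0.7]
gripper_width: 85.2
t 2.95 p [ 550.4 -311.6  147.9] r [ 3.14e+00 -1.00e-03 -4.99e-01] j [-5.720e-01  5.180e-01  1.319e+00 -1.000e-03  1.303e+00  1.498e+00] F [ 0.4  0.3 -0.7] w 85.2
[{'centre': [329.6, 188.1], 'conf': 0.57}] [{'centre': [491.0, 366.3], 'conf': 0.87}, {'centre': [317.8, 325.3], 'conf': 0.47}]
```

View pics/b.png

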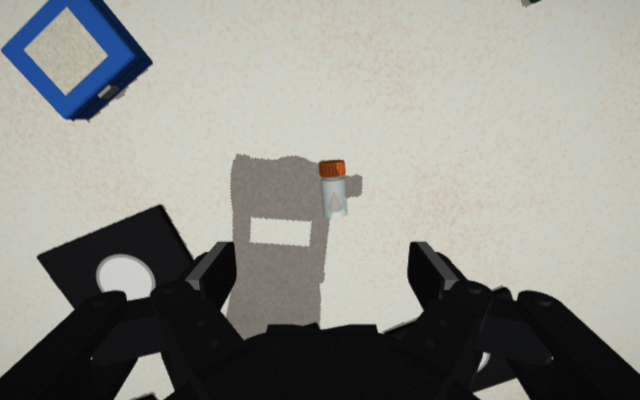

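The wrist view shows the vial centred near (334,189), with the cap up-image (tool +x) at (331,161) and the foot at (337,217). The target disc is at (125,275).

```bash
python3 - <<'E'
from h import *
o=np.load('b.npy',allow_pickle=True).item();w=cam('wrist',o);s=cam('scene');d=cam('side')
a=plane(w,(331.5,162),14);b=plane(w,(337,216),14)
print(a,b,np.linalg.norm(a-b),(a+b)/2,np.arctan2(*(a-b)[[1,0]]))
print('disc',plane(w,(125.5,275),14), tri([(w,(125.5,275)),(s,(326.4,225.6)),(d,(307,197.4))]))
print('vial',tri([(w,(334.2,189)),(s,(263.2,296.8)),(d,(369.1,165.6))]),tri([(w,(334.2,189)),(s,(263.2,296.8))]))
for c in [(40,257),(160,207),(198,262)]: print('base corner',plane(w,c,14).round())
E
```

```text
[ 559.6233311  -334.46476139   14.        ] [ 501.22821472 -310.76485472   14.        ] 63.02122811417116 [ 530.42577291 -322.61480805   14.        ] -0.38554294180775384
disc [557.02266824 -47.81182903  14.        ] (array([558.33244037, -40.74890927,  10.8930706 ]), np.float64(6.409995169490485))
vial (array([ 535.98568396, -320.20896985,   13.82359033]), np.float64(7.373803648780966)) (array([ 536.79733589, -321.14777488,   17.0649045 ]), np.float64(7.302015712396022))
base corner [625.  27.  14.]
base corner [ 607. -138.   14.]
base corner [ 529. -136.   14.]
```

```bash
cat >> h.py <<'E'
def Rlean(yaw,th): # hand leans toward tool +x by th
    return Rdown(yaw)*Ro.from_euler('y',-th)
E
python3 -c "
from h import *
R=Rlean(-.42,.26);G=np.array([540,-325.5,14]);print(G+R.apply([0,0,-71]))
plan(G+R.apply([0,0,-71]),R)"
```

```text
[ 556.66635602 -332.94273704   82.61368845]
N 3 rot/row [-0.0024 -0.0872 -0.0252]
[0.0057, 0.0037, 0.0221]
[0.0075, 0.0038, 0.0215]
[0.0093, 0.004, 0.0208]
```

```bash
python3 -m pendant '{"offset":[[0.0057,0.0037,0.022],[0.0075,0.0038,0.0215],[0.0093,0.004,0.0208],[0,0,0]],"rotation":[[-0.0024,-0.0872,-0.0252],[-0.0024,-0.0872,-0.0252],[-0.0024,-0.0872,-0.0252],[0,0,0]],"gripper":[1,1,1,1]}'; python3 -c "
from h import *
st();np.save('c.npy',get_obs(),allow_pickle=True);im=get_image('wrist');cv2.imwrite('pics/c.png',im[:,:,::-1])"
```

```text
time_s: 3.43
tcp_pos: [552.8, -336.9, 81.9]
tcp_rot: [-3.14, 0.271, -0.417]
wrist_force: [-0.3, 0.8, -3.9]
gripper_width: 85.9
t 3.43 p [ 552.8 -336.9   81.9] r [-3.14   0.271 -0.417] j [-0.585  0.795  1.053 -0.043  1.56   1.409] F [-0.3  0.8 -3.9] w 85.9
```

View pics/c.png

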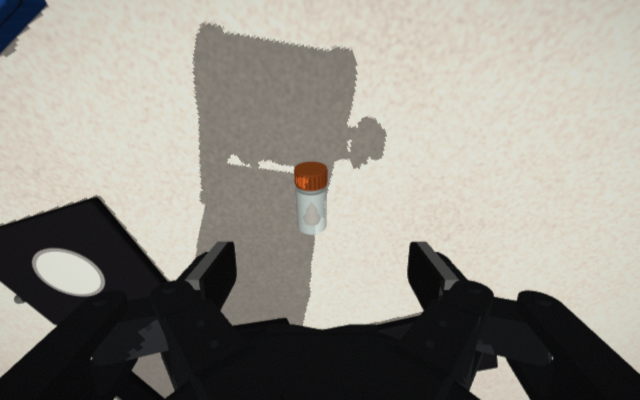

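```bash
python3 - <<'E'
from h import *
from scipy.optimize import least_squares
def outline(cm,x,y,yaw,z=14):
    a=np.array([np.cos(yaw),np.sin(yaw),0]);b=np.array([-a[1],a[0],0]);P=[]
    for e in (-30.5,30.5):
        for t in np.linspace(0,2*np.pi,40): P.append(proj(cm,np.array([x,y,z])+a*e+b*14*np.cos(t)+np.array([0,0,14])*np.sin(t)))
    return np.array(P)
# masks of orange cap & vial measured by color
for f,n in (('b',0),('c',0)):
    o=np.load(f+'.npy',allow_pickle=True).item();cm=cam('wrist',o);im=cv2.imread(f'pics/{f}.png').astype(int)
    m=(im[:,:,2]-im[:,:,0]>70); ys,xs=np.where(m[100:260,250:400]);xs+=250;ys+=100
    print(f,'cap bbox',xs.min(),xs.max(),ys.min(),ys.max())
    bb={'b':(319,346,161,217.5),'c':(294,328,162,234.5)}[f]
    # use: cap left/right/top bbox and whole bottom
    ca=(xs.min()-.5,xs.max()+.5,ys.min()-.5)
    def fit(q):
        P=outline(cm,*q);capP=P[40:];
        a=np.array([np.cos(q[2]),np.sin(q[2]),0]);
        C=outline(cm,q[0]+a[0]*23,q[1]+a[1]*23,q[2])  # not exact; use end only
        foot=P[:40]
        return [capP[:,1].min()-ca[2],foot[:,1].max()-bb[3],(capP[:,0].min()+capP[:,0].max()-ca[0]-ca[1])/2, (foot[:,0].min()+foot[:,0].max())/2-{'b':336.7,'c':312.7}[f], capP[:,0].ptp()-(ca[1]-ca[0]) if hasattr(capP[:,0],'ptp') else np.ptp(capP[:,0])-(ca[1]-ca[0])]
    r=least_squares(fit,[533,-322,-.42]);print(r.x,np.round(r.fun,1))
E
```

```text
b cap bbox 320 344 161 176
[ 5.31978990e+02 -3.23480381e+02 -4.00007035e-01] [-0.9  0.9  0.1 -0.1  0.4]
c cap bbox 294 326 162 190
[ 5.36440708e+02 -3.19385951e+02 -3.95523410e-01] [-0.2  0.2  0.  -0.  -0.3]
```

```bash
python3 -c "
from h import *
R=Rlean(-.396,.26);G=np.array([543.8,-322.6,14]);
plan(G+R.apply([0,0,8.5]),R,maxstep=20)"
```

```text
N 5 rot/row [-0.0013  0.0004 -0.0044]
[0.0008, -0.0019, 0.0163]
[0.0008, -0.0019, 0.0163]
[0.0008, -0.0019, 0.0163]
[0.0008, -0.0019, 0.0163]
[0.0008, -0.002, 0.0163]
```

```bash
python3 -m pendant '{"offset":[[0.002,-0.005,0.012],[0.002,-0.005,0.015],[0,0,0.015],[0,0,0.015],[0,0,0]],"rotation":[[0,0,-0.011],[0,0,-0.011],[0,0,0],[0,0,0],[0,0,0]],"gripper":[1,1,1,1,1]}'; python3 -c "
from h import *
st();R=Rlean(-.396,.26);G=np.array([543.8,-322.6,14]);
plan(G+R.apply([0,0,8.5]),R,maxstep=20)"
```

```text
time_s: 3.9
tcp_pos: [547.4, -327.1, 36.2]
tcp_rot: [-3.136, 0.242, -0.398]
wrist_force: [0.0, 0.5, -1.0]
gripper_width: 85.6
t 3.9 p [ 547.4 -327.1   36.2] r [-3.136  0.242 -0.398] j [-0.579  0.8    1.152 -0.038  1.429  1.4  ] F [ 0.   0.5 -1. ] w 85.6
N 2 rot/row [-0.0028 -0.0092 -0.0008]
[0.0001, -0.0013, 0.0156]
[0.0002, -0.0013, 0.0156]
```

```bash
python3 -m pendant '{"offset":[[0,-0.0013,0.015],[0,-0.0013,0.013],[0,0,0]],"rotation":[[0,-0.01,0],[0,-0.01,0],[0,0,0]],"gripper":[1,1,1]}'; python3 -c "
from h import *
st();R=Rlean(-.396,.26);G=np.array([543.8,-322.6,14]);
plan(G+R.apply([0,0,8.5]),R,maxstep=20)
im=get_image('wrist');cv2.imwrite('pics/d.png',im[:,:,::-1])"
```

```text
time_s: 4.15
tcp_pos: [542.6, -323.0, 12.7]
tcp_rot: [-3.138, 0.253, -0.399]
wrist_force: [0.2, 0.5, -0.8]
gripper_width: 85.3
t 4.15 p [ 542.6 -323.    12.7] r [-3.138  0.253 -0.399] j [-0.577  0.822  1.174 -0.041  1.396  1.406] F [ 0.2  0.5 -0.8] w 85.3
N 1 rot/row [-0.0046 -0.0065 -0.0027]
[0.0005, -0.0008, 0.007]
```

View pics/d.png

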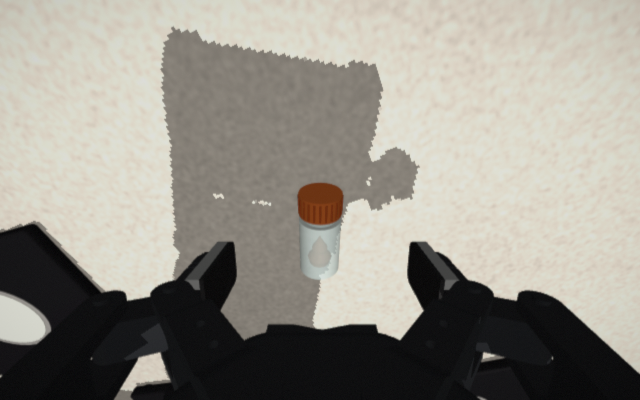

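The vial is centred between the open fingers at (320,230). I'll go down 6 mm more and close.

```bash
python3 -m pendant '{"offset":[[0,0,0.006],[0,0,0],[0,0,0],[0,0,0],[0,0,0]],"rotation":[[0,-0.006,0],[0,0,0],[0,0,0],[0,0,0],[0,0,0]],"gripper":[1,0.2,-0.6,-1,-1]}' 30;  python3 -m pendant '{"offset":[[0,0,0],[0,0,0],[0,0,0]],"rotation":[[0,0,0],[0,0,0],[0,0,0]],"gripper":[-1,-1,-1]}'; python3 -c "
from h import *
st();np.save('e.npy',get_obs(),allow_pickle=True);im=get_image('wrist');cv2.imwrite('pics/e.png',im[:,:,::-1])"
```

```text
time_s: 4.62
tcp_pos: [542.8, -323.5, 9.3]
tcp_rot: [-3.138, 0.255, -0.399]
wrist_force: [0.5, 0.5, -0.2]
gripper_width: 38.8
time_s: 4.87
tcp_pos: [543.1, -323.6, 9.8]
tcp_rot: [-3.139, 0.254, -0.399]
wrist_force: [0.9, 0.2, -0.5]
gripper_width: 0.5
t 4.87 p [ 543.1 -323.6    9.8] r [-3.139  0.254 -0.399] j [-0.577  0.827  1.172 -0.042  1.394  1.406] F [ 0.9  0.2 -0.5] w 0.5
```

View pics/e.png

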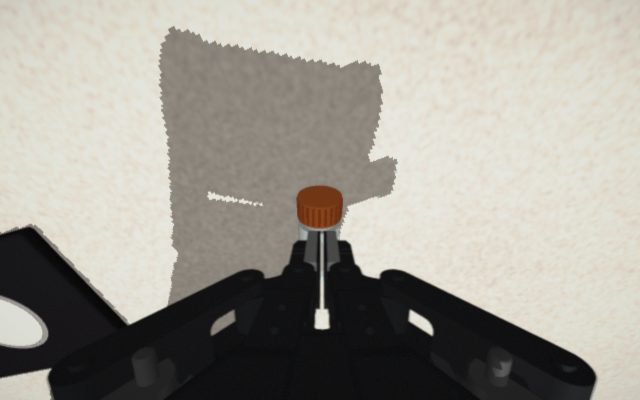

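```bash
python3 - <<'E'
from h import *
o=np.load('e.npy',allow_pickle=True).item();cm=cam('wrist',o)
R=Ro.from_euler('xyz',o['tcp_rot']);T=lambda v:R.apply(v)+o['tcp_pos']
for v in [(0,0,0),(0,0,-18.7),(11,0,0),(-11,0,0),(0,0,-40)]: print(v,T(v).round(1),proj(cm,T(v)).round(1))
for z in (14,28): print(z,proj(cm,(536.4,-319.5,z)))
a=np.array([np.cos(.396),-np.sin(.396),0])
for e in(-30.5,30.5): print(proj(cm,np.array((536.4,-319.5,14))+a*e))
print(plane(cm,(320,200),14))
im=cv2.imread('pics/e.png');cv2.imwrite('pics/e1.png',cv2.resize(im[170:350,220:420],None,fx=3.5,fy=3.5,interpolation=2))
E
```

```text
(0, 0, 0) [ 543.1 -323.6    9.8] [321.7 222.8]
(0, 0, -18.7) [ 547.4 -325.5   27.9] [321.7 233.7]
(11, 0, 0) [ 552.9 -327.7    7. ] [321.7 207.1]
(-11, 0, 0) [ 533.3 -319.5   12.6] [321.7 238.1]
(0, 0, -40) [ 552.3 -327.6   48.5] [321.7 249.2]
14 [319.91494428 236.00173459]
28 [319.73491333 249.79173468]
[320.18925866 269.88568655]
[319.59341839 196.28610733]
[ 562.00841368 -330.45901367   14.        ]
```

View pics/e1.png

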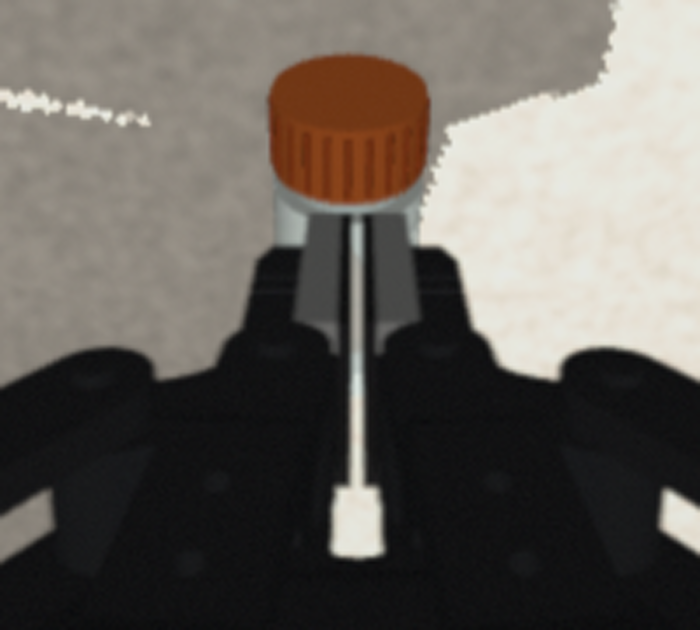

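The fingers shut without holding the vial, and they look too far back. I'll compare the finger position with the reported TCP in the fixed cameras.

```bash
python3 - <<'E'
from h import *
st();o=get_obs();R=Ro.from_euler('xyz',o['tcp_rot'])
for c,sz in (('scene',90),('side',90)):
    im=get_image(c)[:,:,::-1].copy();cm=cam(c);p0=proj(cm,o['tcp_pos']).round().astype(int)
    x0,y0=max(0,p0[0]-55),max(0,p0[1]-70);cr=cv2.resize(im[y0:y0+100,x0:x0+110],None,fx=6,fy=6,interpolation=2)
    for z,col in((0,(0,0,255)),(-18.7,(0,255,0)),(-40,(255,0,0))):
        q=(proj(cm,R.apply([0,0,z])+o['tcp_pos'])-[x0,y0])*6;cv2.circle(cr,tuple(int(v) for v in q),4,col,-1)
    cv2.imwrite(f'pics/f_{c}.png',cr)
E
```

```text
t 4.92 p [ 543.1 -323.6    9.8] r [-3.139  0.254 -0.399] j [-0.577  0.827  1.172 -0.042  1.394  1.406] F [ 0.9  0.4 -0.2] w 0.1
```

View pics/f_scene.png

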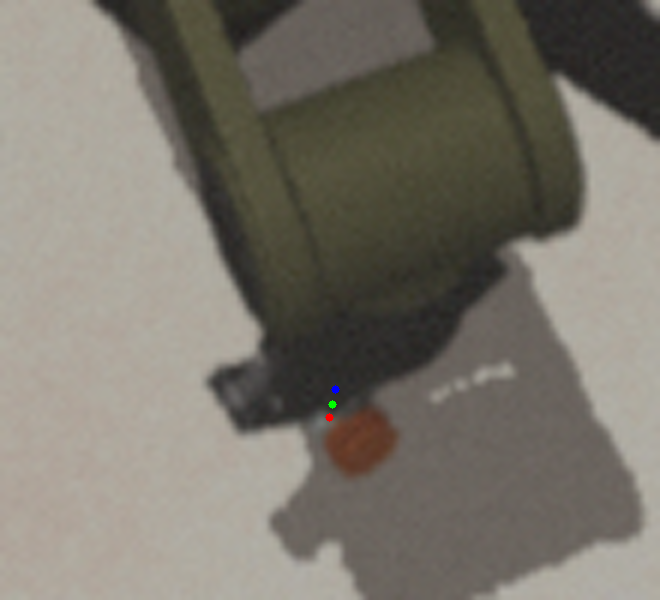

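View pics/f_side.png

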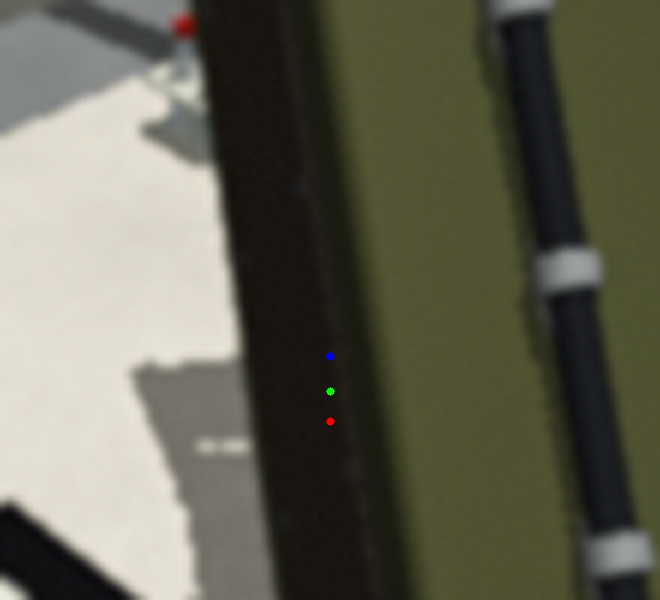

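```bash
python3 - <<'E'
from h import *
for c in ('scene','side'):
    cm=cam(c);im=cv2.imread(f'pics/a_{c}.png');P=np.array([238.04,-495.5,190.9]);p0=proj(cm,P).astype(int);print(c,p0)
    x0,y0=max(0,p0[0]-50),max(0,p0[1]-60);cr=cv2.resize(im[y0:y0+95,x0:x0+100],None,fx=6,fy=6,interpolation=2)
    R=Rdown(.448)
    for z,col in((0,(0,0,255)),(-13,(0,255,0)),(-50,(255,0,0))):
      for y in(-42.5,42.5):
        q=(proj(cm,R.apply([0,y,z])+P)-[x0,y0])*6;cv2.circle(cr,tuple(int(v) for v in q),4,col,-1)
    cv2.imwrite(f'pics/g_{c}.png',cr)
E
```

```text
scene [103 255]
side [490 134]
```

View pics/g_scene.png

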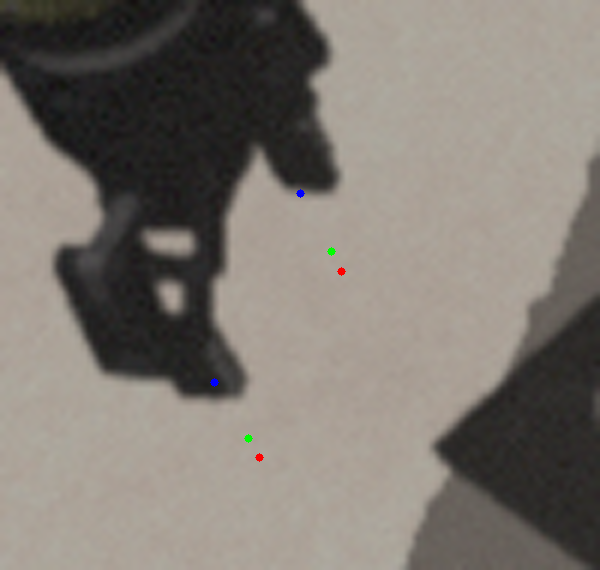

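View pics/g_side.png

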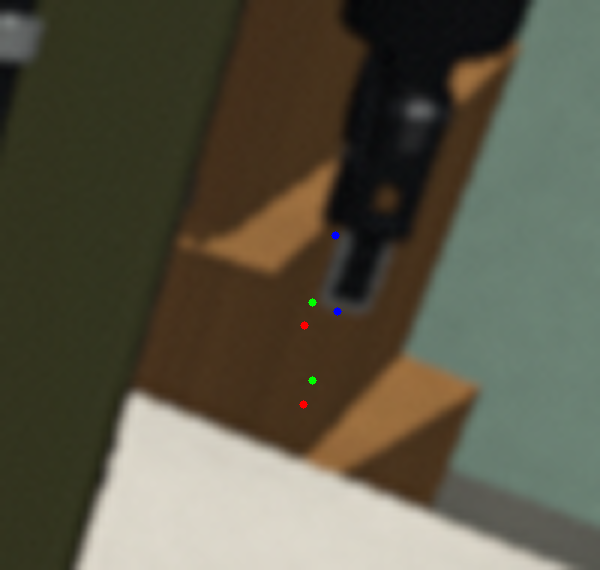

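The fixed cameras confirm it: the physical fingertips sit about 37 mm (shut) behind the reported TCP, or about 50 mm when open. They closed above the vial, which has not moved. I'll add a 37 mm tool offset, open and re-approach.

```bash
python3 -m pendant '{"offset":[[0,0,0],[0,0,0],[0,0,0],[0,0,0],[0,0,0]],"rotation":[[0,0,0],[0,0,0],[0,0,0],[0,0,0],[0,0,0]],"gripper":[1,1,1,1,1]}'; cat >>h.py <<'E'
DEL=37.
def tip(G,R,p): return np.array(G,float)+R.apply([0,0,p+DEL])
E
python3 -c "
from h import *
st();R=Rlean(-.396,.26);plan(tip([543.8,-322.6,14],R,11),R,maxstep=20)"
```

```text
time_s: 5.43
tcp_pos: [543.0, -323.6, 9.7]
tcp_rot: [-3.139, 0.254, -0.399]
wrist_force: [-0.6, -0.0, 0.4]
gripper_width: 60.4
t 5.43 p [ 543.  -323.6    9.7] r [-3.139  0.254 -0.399] j [-0.577  0.827  1.172 -0.042  1.394  1.406] F [-0.6 -0.   0.4] w 60.4
N 3 rot/row [-0.0012 -0.0018 -0.0009]
[-0.0003, -0.0003, 0.0146]
[-0.0003, -0.0004, 0.0146]
[-0.0003, -0.0004, 0.0146]
```

```bash
python3 -m pendant '{"offset":[[0,0,0.0],[0,0,0],[-0.001,-0.001,0.014],[0,0,0.014],[0,0,0]],"rotation":[[0,0,0],[0,0,0],[0,0,0],[0,0,0],[0,0,0]],"gripper":[1,1,1,1,1]}'; python3 -c "
from h import *
st();R=Rlean(-.396,.26);plan(tip([543.8,-322.6,14],R,11),R,maxstep=20);np.save('k.npy',get_obs(),allow_pickle=True)
im=get_image('wrist');cv2.imwrite('pics/k.png',im[:,:,::-1])"
```

```text
time_s: 5.85
tcp_pos: [536.4, -319.7, -17.2]
tcp_rot: [-3.139, 0.253, -0.399]
wrist_force: [0.1, 0.6, -0.5]
gripper_width: 85.7
t 5.85 p [ 536.4 -319.7  -17.2] r [-3.139  0.253 -0.399] j [-0.577  0.844  1.211 -0.043  1.336  1.408] F [ 0.1  0.6 -0.5] w 85.7
N 1 rot/row [-0.0034 -0.0074 -0.0027]
[-0.0004, -0.0001, 0.0158]
```

View pics/k.png

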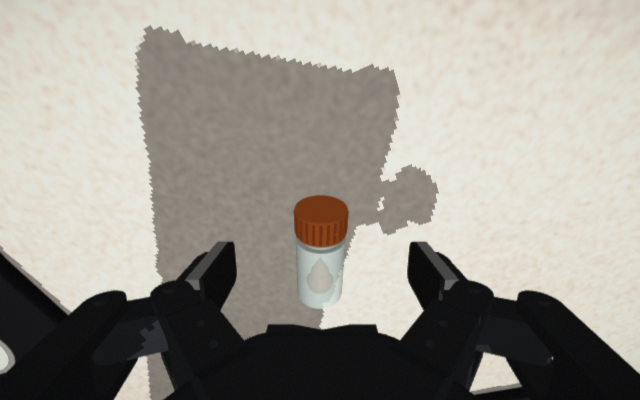

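```bash
python3 -m pendant '{"offset":[[0,0,0.009],[0,0,0.007],[0,0,0],[0,0,0]],"rotation":[[0,-0.004,0],[0,-0.003,0],[0,0,0],[0,0,0]],"gripper":[1,1,1,1]}'; python3 -c "
from h import *
st();R=Rlean(-.396,.26);plan(tip([543.8,-322.6,14],R,11),R,maxstep=20);np.save('k.npy',get_obs(),allow_pickle=True)
im=get_image('wrist');cv2.imwrite('pics/l.png',im[:,:,::-1])"
```

```text
time_s: 6.23
tcp_pos: [534.1, -319.0, -30.8]
tcp_rot: [-3.14, 0.257, -0.399]
wrist_force: [-0.1, -0.6, -0.3]
gripper_width: 85.6
t 6.23 p [ 534.1 -319.   -30.8] r [-3.14   0.257 -0.399] j [-0.577  0.861  1.218 -0.045  1.316  1.409] F [-0.1 -0.6 -0.3] w 85.6
N 1 rot/row [-0.0027 -0.0033 -0.0029]
[-0.0016, -0.0004, 0.002]
```

View pics/l.png

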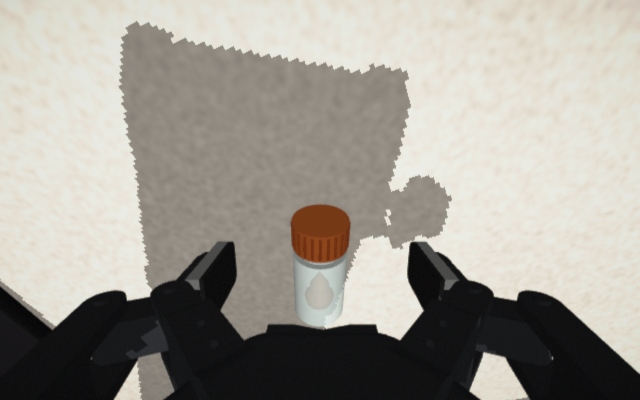

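```bash
python3 -m pendant '{"offset":[[0,0,0],[0,0,0],[0,0,0],[0,0,0],[0,0,0]],"rotation":[[0,0,0],[0,0,0],[0,0,0],[0,0,0],[0,0,0]],"gripper":[0.2,-0.2,-0.5,-0.7,-0.8]}' 30;  python3 -m pendant '{"offset":[[0,0,0],[0,0,0],[0,0,0],[0,0,0]],"rotation":[[0,0,0],[0,0,0],[0,0,0],[0,0,0]],"gripper":[-0.8,-0.8,-0.8,-0.8]}'; python3 -c "
from h import *
st();np.save('m.npy',get_obs(),allow_pickle=True);im=get_image('wrist');cv2.imwrite('pics/m.png',im[:,:,::-1])"
```

```text
time_s: 6.7
tcp_pos: [534.8, -319.4, -29.6]
tcp_rot: [-3.14, 0.255, -0.399]
wrist_force: [1.0, 0.3, 3.6]
gripper_width: 26.6
time_s: 7.03
tcp_pos: [534.9, -319.4, -29.4]
tcp_rot: [-3.14, 0.254, -0.399]
wrist_force: [-0.8, 0.1, -0.1]
gripper_width: 26.7
t 7.03 p [ 534.9 -319.4  -29.4] r [-3.14   0.254 -0.399] j [-0.577  0.859  1.216 -0.044  1.317  1.409] F [-0.8  0.1 -0.1] w 26.7
```

View pics/m.png

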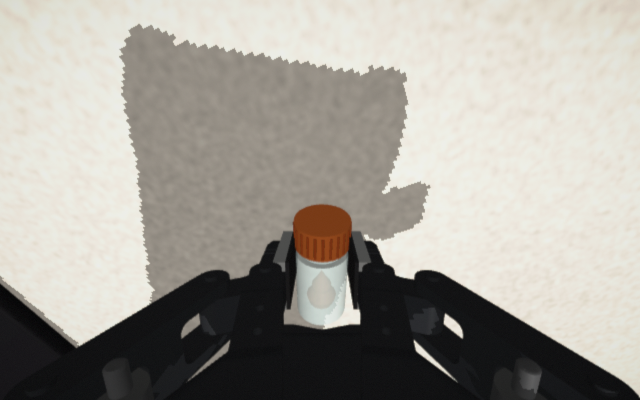

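Gripped: width 26.7 with the vial between the pads. Next I'll lift.

```bash
python3 -c "
from h import *
R=Ro.from_euler('xyz',get_obs()['tcp_rot']);plan(get_obs()['tcp_pos']+[0,0,150],R,maxstep=32)
o=get_obs();print('C in tool',R.inv().apply(np.array([536.4,-319.5,14])-o['tcp_pos']),R.inv().apply([np.cos(.396),-np.sin(.396),0]))"
```

```text
N 5 rot/row [0. 0. 0.]
[-0.0076, -0.0, -0.029]
[-0.0076, -0.0, -0.029]
[-0.0076, -0.0, -0.029]
[-0.0076, -0.0, -0.029]
[-0.0076, -0.0, -0.029]
C in tool [ -9.54756753  -0.61359209 -42.36090144] [ 0.96778646 -0.00349519 -0.25174818]
```

```bash
python3 -m pendant '{"offset":[[-0.003,0,-0.010],[-0.0076,0,-0.029],[-0.0076,0,-0.029],[-0.0076,0,-0.029],[-0.0076,0,-0.029]],"rotation":[[0,0,0],[0,0,0],[0,0,0],[0,0,0],[0,0,0]],"gripper":[-0.8,-0.8,-0.8,-0.8,-0.8]}'; cat >>h.py <<'E'
Ct=np.array([-9.5,-.6,-42.4])
def vialpose(o=None):
    o=o or get_obs();R=Ro.from_euler('xyz',o['tcp_rot']);return R.apply(Ct)+o['tcp_pos'],R.apply([.968,0,-.2517])
Rf=lambda yaw:Rlean(yaw,.2545)*Ro.from_euler('y',np.pi/2)
E
python3 -c "
from h import *
st();print(vialpose());R=Rlean(np.pi/2,.2545);print(Rf(np.pi/2).as_matrix().round(2))
im=get_image('wrist');cv2.imwrite('pics/n.png',im[:,:,::-1])
plan(np.array([540,-240,200])-R.apply(Ct),R)"
```

```text
time_s: 7.5
tcp_pos: [531.0, -317.4, 100.8]
tcp_rot: [-3.137, 0.268, -0.399]
wrist_force: [-0.5, -0.1, -0.0]
gripper_width: 27.1
t 7.5 p [ 531.  -317.4  100.8] r [-3.137  0.268 -0.399] j [-0.578  0.708  1.156 -0.043  1.542  1.399] F [-0.5 -0.1 -0. ] w 27.1
(array([ 533.08616122, -317.7669736 ,  144.18570819]), array([ 0.92132603, -0.38904641, -0.01334634]))
[[-0.    1.    0.  ]
 [ 0.25 -0.    0.97]
 [ 0.97  0.   -0.25]]
N 18 rot/row [-0.0279  0.     -0.1059]
[-0.0019, -0.0041, -0.0023]
[-0.0015, -0.0042, -0.0024]
[-0.001, -0.0043, -0.0025]
[-0.0006, -0.0043, -0.0026]
[-0.0001, -0.0043, -0.0028]
[0.0003, -0.0042, -0.0029]
[0.0008, -0.0041, -0.003]
[0.0012, -0.0039, -0.0031]
[0.0016, -0.0036, -0.0032]
[0.0019, -0.0034, -0.0033]
[0.0023, -0.003, -0.0034]
[0.0026, -0.0027, -0.0035]
[0.0029, -0.0023, -0.0035]
[0.0031, -0.0019, -0.0036]
[0.0033, -0.0015, -0.0036]
[0.0034, -0.001, -0.0037]
[0.0035, -0.0005, -0.0037]
[0.0035, -0.0001, -0.0037]
```

View pics/n.png

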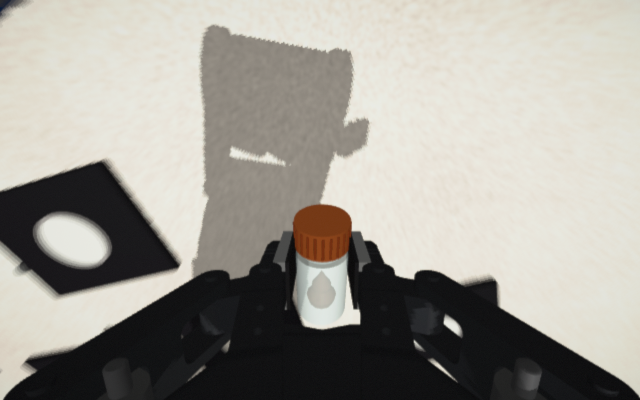

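```bash
for i in 1; do python3 -m pendant '{"offset":[[-0.0015,-0.004,-0.0025],[-0.0015,-0.0042,-0.0025],[-0.001,-0.0043,-0.0025],[-0.0006,-0.0043,-0.0026],[0,-0.0043,-0.0028]],"rotation":[[-0.028,0,-0.106],[-0.028,0,-0.106],[-0.028,0,-0.106],[-0.028,0,-0.106],[-0.028,0,-0.106]],"gripper":[-0.8,-0.8,-0.8,-0.8,-0.8]}'; done
python3 -m pendant '{"offset":[[0.0003,-0.0042,-0.003],[0.0008,-0.0041,-0.003],[0.0012,-0.004,-0.003],[0.0016,-0.0036,-0.003],[0.002,-0.0034,-0.003]],"rotation":[[-0.028,0,-0.106],[-0.028,0,-0.106],[-0.028,0,-0.106],[-0.028,0,-0.106],[-0.028,0,-0.106]],"gripper":[-0.8,-0.8,-0.8,-0.8,-0.8]}'
python3 -m pendant '{"offset":[[0.0023,-0.003,-0.0034],[0.0026,-0.0027,-0.0035],[0.003,-0.0023,-0.0035],[0.003,-0.002,-0.0036],[0.0033,-0.0015,-0.0036]],"rotation":[[-0.028,0,-0.106],[-0.028,0,-0.106],[-0.028,0,-0.106],[-0.028,0,-0.106],[-0.028,0,-0.106]],"gripper":[-0.8,-0.8,-0.8,-0.8,-0.8]}'
python3 -c "
from h import *
st();print(vialpose());R=Rlean(np.pi/2,.2545)
plan(np.array([540,-240,200])-R.apply(Ct),R)
plan(np.array([540,-240,200])-Rf(np.pi/2).apply(Ct),Rf(np.pi/2))"
```

```text
time_s: 7.97
tcp_pos: [536.4, -299.6, 129.8]
tcp_rot: [3.137, 0.251, 0.164]
wrist_force: [1.4, -0.2, -0.2]
gripper_width: 26.6
time_s: 8.38
tcp_pos: [538.1, -276.5, 146.8]
tcp_rot: [3.131, 0.254, 0.739]
wrist_force: [0.7, -0.5, -0.1]
gripper_width: 26.7
time_s: 8.8
tcp_pos: [538.9, -252.7, 164.1]
tcp_rot: [3.127, 0.262, 1.316]
wrist_force: [-0.6, 0.5, -0.1]
gripper_width: 26.8
t 8.8 p [ 538.9 -252.7  164.1] r [3.127 0.262 1.316] j [-0.378  0.403  1.471 -0.274  1.233 -0.038] F [-0.6  0.5 -0.1] w 26.8
(array([ 538.16636705, -250.70048843,  207.47182679]), array([ 0.24910371,  0.96864247, -0.00748357]))
N 3 rot/row [-0.017   0.003  -0.0822]
[0.0043, -0.0004, 0.0014]
[0.0043, -0.0001, 0.0014]
[0.0043, 0.0002, 0.0015]
N 15 rot/row [ 0.0103  0.1047 -0.0156]
[0.0029, -0.0008, -0.0032]
[0.0033, -0.0008, -0.0028]
[0.0036, -0.0007, -0.0025]
[0.0038, -0.0007, -0.0021]
[0.004, -0.0007, -0.0017]
[0.0042, -0.0006, -0.0012]
[0.0043, -0.0006, -0.0008]
[0.0044, -0.0005, -0.0003]
[0.0044, -0.0004, 0.0001]
[0.0043, -0.0004, 0.0006]
[0.0043, -0.0003, 0.0011]
[0.0041, -0.0002, 0.0015]
[0.004, -0.0001, 0.0019]
[0.0037, -0.0, 0.0023]
[0.0035, 0.0, 0.0027]
```

```bash
python3 -m pendant '{"offset":[[0.003,-0.0008,-0.003],[0.0033,-0.0008,-0.0028],[0.0036,-0.0007,-0.0025],[0.0038,-0.0007,-0.002],[0.004,-0.0007,-0.0017]],"rotation":[[0.0103,0.1047,-0.0156],[0.0103,0.1047,-0.0156],[0.0103,0.1047,-0.0156],[0.0103,0.1047,-0.0156],[0.0103,0.1047,-0.0156]],"gripper":[-0.8,-0.8,-0.8,-0.8,-0.8]}'
python3 -m pendant '{"offset":[[0.0042,-0.0006,-0.0012],[0.0043,-0.0006,-0.0008],[0.0044,-0.0005,-0.0003],[0.0044,-0.0004,0],[0.0043,-0.0004,0.0006]],"rotation":[[0.0103,0.1047,-0.0156],[0.0103,0.1047,-0.0156],[0.0103,0.1047,-0.0156],[0.0103,0.1047,-0.0156],[0.0103,0.1047,-0.0156]],"gripper":[-0.8,-0.8,-0.8,-0.8,-0.8]}'
python3 -c "
from h import *
st();print(vialpose())
plan(np.array([540,-200,170])-Rf(np.pi/2).apply(Ct),Rf(np.pi/2))"
```

```text
time_s: 9.22
tcp_pos: [540.8, -228.1, 182.8]
tcp_rot: [-3.114, -0.279, 1.411]
wrist_force: [0.5, 0.5, -0.2]
gripper_width: 26.9
time_s: 9.63
tcp_pos: [541.1, -211.0, 203.4]
tcp_rot: [-3.12, -0.827, 1.501]
wrist_force: [-0.2, 1.1, -0.4]
gripper_width: 26.5
t 9.63 p [ 541.1 -211.   203.4] r [-3.12  -0.827  1.501] j [-0.722  0.654  1.194  0.634  1.834 -0.666] F [-0.2  1.1 -0.4] w 26.5
(array([ 538.76895599, -248.52145592,  225.14414848]), array([0.03827856, 0.46875707, 0.88271085]))
N 5 rot/row [ 0.0083  0.0977 -0.0078]
[0.0022, -0.0006, 0.0127]
[0.001, -0.0005, 0.0129]
[-0.0003, -0.0004, 0.0129]
[-0.0016, -0.0003, 0.0128]
[-0.0028, -0.0002, 0.0126]
```

```bash
python3 -m pendant '{"offset":[[0.0022,-0.0006,0.0127],[0.001,-0.0005,0.013],[-0.0003,-0.0004,0.013],[-0.0016,-0.0003,0.013],[-0.0028,-0.0002,0.0126]],"rotation":[[0.0083,0.0977,-0.0078],[0.0083,0.0977,-0.0078],[0.0083,0.0977,-0.0078],[0.0083,0.0977,-0.0078],[0.0083,0.0977,-0.0078]],"gripper":[-0.8,-0.8,-0.8,-0.8,-0.8]}'
python3 -c "
from h import *
st();print(vialpose())
for c in ('scene','side','wrist'):
    im=get_image(c);cv2.imwrite(f'pics/p_{c}.png',im[:,:,::-1])
for c,p0 in(('scene',proj(cam('scene'),vialpose()[0])),('side',proj(cam('side'),vialpose()[0]))):
    im=cv2.imread(f'pics/p_{c}.png');x0,y0=[max(0,int(v)) for v in p0-[60,50]];cr=cv2.resize(im[y0:y0+100,x0:x0+130],None,fx=6,fy=6,interpolation=2);cv2.imwrite(f'pics/q_{c}.png',cr)
    C,a=vialpose()
    for e in(-30.5,0,30.5): print(c,e,proj(cam(c),C+a*e).round(1),x0,y0)
plan(np.array([558.5,-41,90])-Rf(np.pi/2).apply(Ct),Rf(np.pi/2))"
```

```text
time_s: 10.05
tcp_pos: [540.8, -159.0, 174.1]
tcp_rot: [3.086, -1.333, 1.623]
wrist_force: [0.1, -0.1, -0.2]
gripper_width: 26.9
t 10.05 p [ 540.8 -159.   174.1] r [ 3.086 -1.333  1.623] j [-0.732  0.865  1.22   0.948  2.034 -0.77 ] F [ 0.1 -0.1 -0.2] w 26.9
(array([ 540.1517135 , -202.4932636 ,  174.79286644]), array([-0.01318549, -0.01722544,  0.99995316]))
scene -30.5 [286.4 235.3] 225 177
scene 0 [285.8 227.9] 225 177
scene 30.5 [285.1 220.3] 225 177
side -30.5 [348.4 144.8] 289 86
side 0 [349.4 136.1] 289 86
side 30.5 [350.3 127.1] 289 86
N 6 rot/row [ 0.0006 -0.0022  0.0013]
[-0.0072, 0.0029, 0.0294]
[-0.0071, 0.003, 0.0294]
[-0.007, 0.003, 0.0294]
[-0.007, 0.003, 0.0295]
[-0.0069, 0.003, 0.0295]
[-0.0068, 0.0031, 0.0295]
```

View pics/q_scene.png

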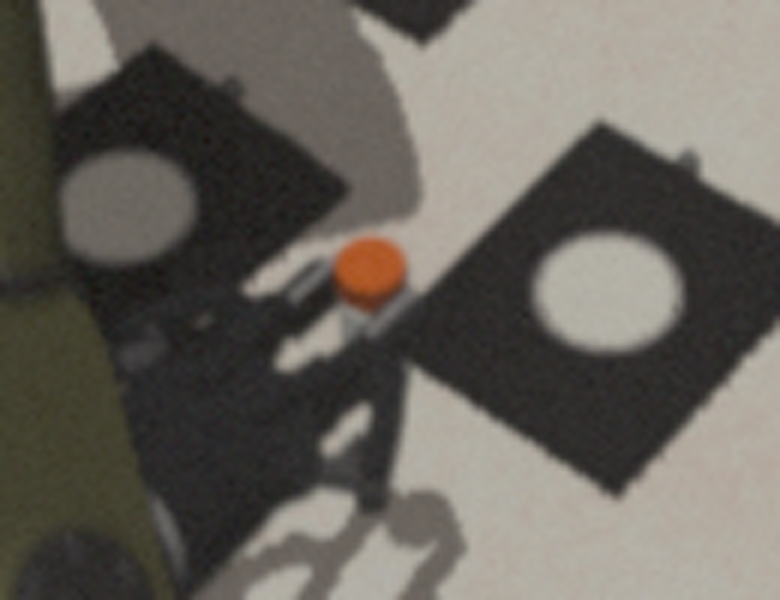

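View pics/q_side.png

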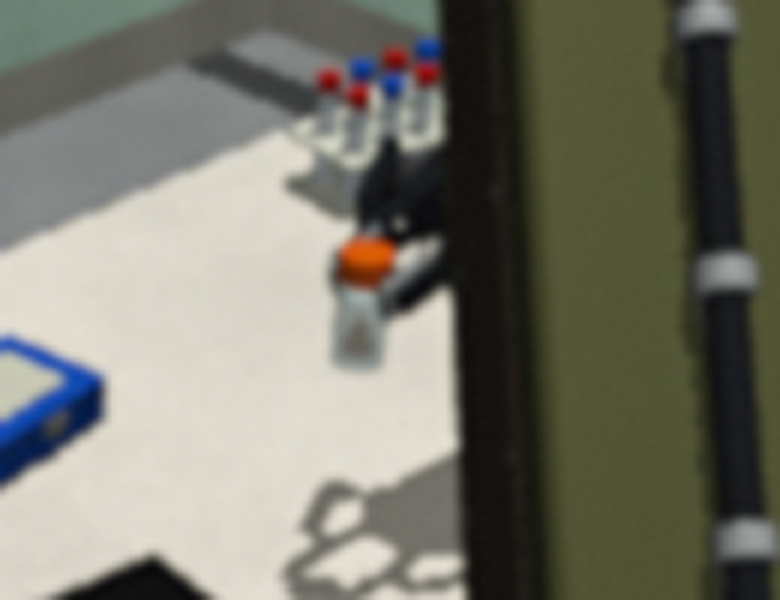

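View pics/p_wrist.png

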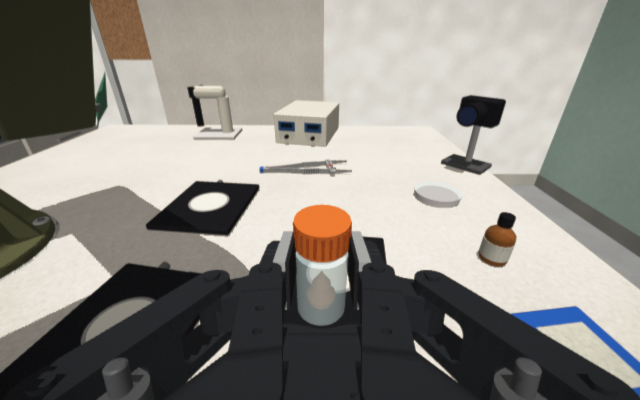

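```bash
python3 -m pendant '{"offset":[[-0.007,0.003,0.029],[-0.007,0.003,0.029],[-0.007,0.003,0.029],[-0.007,0.003,0.029],[-0.007,0.003,0.029]],"rotation":[[0,0,0],[0,0,0],[0,0,0],[0,0,0],[0,0,0]],"gripper":[-0.8,-0.8,-0.8,-0.8,-0.8]}'
python3 -m pendant '{"offset":[[-0.0035,0.003,0.022],[0,0,0]],"rotation":[[0.003,-0.008,0.006],[0,0,0]],"gripper":[-0.8,-0.8]}'
python3 -c "
from h import *
st();print(vialpose())
for c in ('scene','side'):
    im=get_image(c);cv2.imwrite(f'pics/r_{c}.png',im[:,:,::-1])
for c,p0 in(('scene',proj(cam('scene'),vialpose()[0])),('side',proj(cam('side'),vialpose()[0]))):
    im=cv2.imread(f'pics/r_{c}.png');x0,y0=[max(0,int(v)) for v in p0-[60,50]];cr=cv2.resize(im[y0:y0+100,x0:x0+130],None,fx=6,fy=6,interpolation=2);cv2.imwrite(f'pics/s_{c}.png',cr)
    C,a=vialpose()
    for e in(-30.5,0,30.5): print(c,e,proj(cam(c),C+a*e).round(1),x0,y0)
plan(np.array([559,-41,46])-Rf(np.pi/2).apply(Ct),Rf(np.pi/2))"
```

```text
time_s: 10.62
tcp_pos: [561.3, -32.3, 109.7]
tcp_rot: [3.035, -1.294, 1.666]
wrist_force: [0.9, 0.3, -0.5]
gripper_width: 26.8
time_s: 10.78
tcp_pos: [565.4, -8.5, 101.4]
tcp_rot: [3.05, -1.277, 1.657]
wrist_force: [0.1, -0.7, -0.5]
gripper_width: 26.6
t 10.78 p [565.4  -8.5 101.4] r [ 3.05  -1.277  1.657] j [-0.521  0.836  1.443  1.01   1.74  -0.862] F [ 0.1 -0.7 -0.5] w 26.6
(array([564.70058532, -51.83899772, 104.57267274]), array([-0.02637858,  0.0387658 ,  0.99908872]))
scene -30.5 [324.9 216.9] 265 159
scene 0 [325.  209.5] 265 159
scene 30.5 [325.2 201.7] 265 159
side -30.5 [308.5 177.7] 248 119
side 0 [308.5 169.7] 248 119
side 30.5 [308.5 161.4] 248 119
N 2 rot/row [0.0054 0.0191 0.0134]
[-0.0258, -0.004, 0.015]
[-0.0262, -0.0035, 0.0145]
```

View pics/s_scene.png

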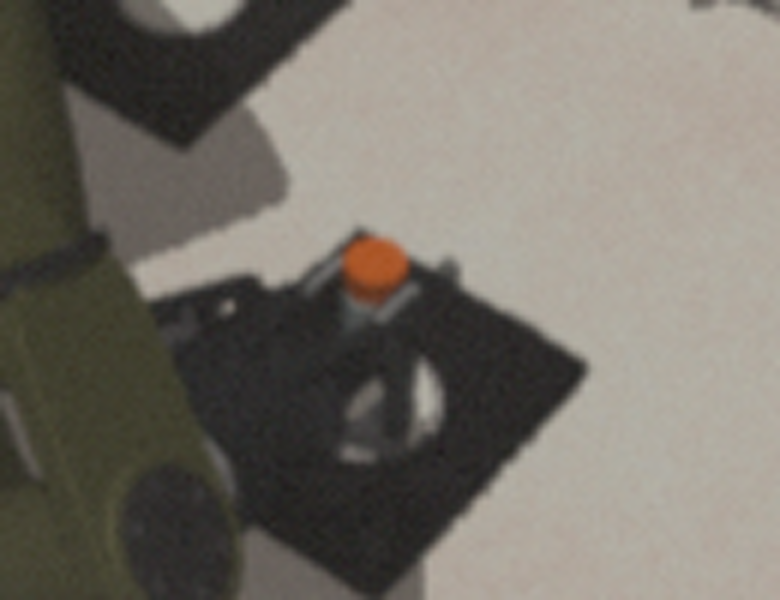

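View pics/s_side.png

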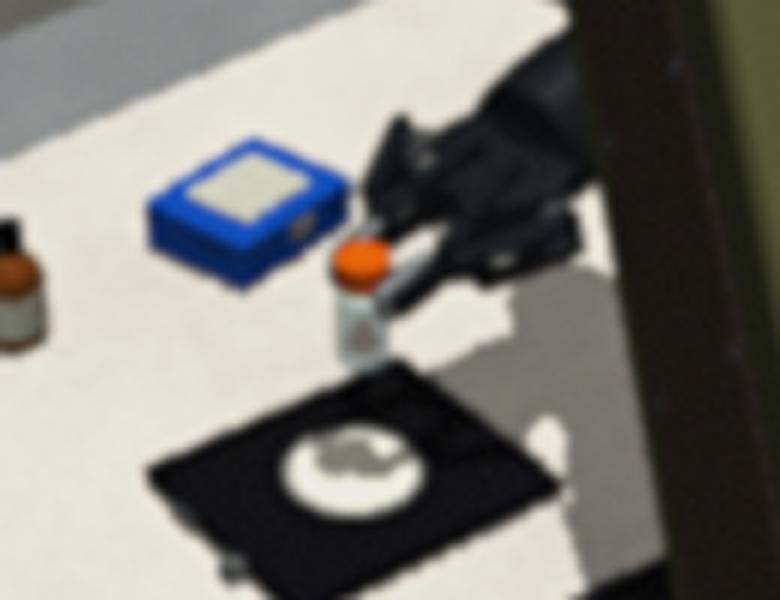

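```bash
python3 -m pendant '{"offset":[[-0.013,-0.004,0.010],[-0.013,-0.003,0.008],[-0.013,0,0.006],[0,0,0]],"rotation":[[0.0036,0.014,0.009],[0.0036,0.014,0.009],[0.0036,0.010,0.009],[0,0,0]],"gripper":[-0.8,-0.8,-0.8,-0.8]}'
python3 -c "
from h import *
st();print(vialpose())
plan(np.array([559,-41,46])-Rf(np.pi/2).apply(Ct),Rf(np.pi/2))"
```

```text
time_s: 11.22
tcp_pos: [560.9, -2.9, 58.7]
tcp_rot: [3.116, -1.311, 1.592]
wrist_force: [-0.4, -0.2, -2.1]
gripper_width: 26.9
t 11.22 p [560.9  -2.9  58.7] r [ 3.116 -1.311  1.592] j [-0.519  0.92   1.44   1.018  1.725 -0.908] F [-0.4 -0.2 -2.1] w 26.9
(array([560.17029417, -46.29001328,  60.41568765]), array([-0.00644563,  0.00538885,  1.00015314]))
N 1 rot/row [0.0042 0.0053 0.0056]
[-0.0123, -0.0014, 0.0088]
```

```bash
python3 -m pendant '{"offset":[[-0.007,-0.001,0.006],[-0.003,0,0.002],[0,0,0]],"rotation":[[0.004,0.005,0.005],[0,0,0],[0,0,0]],"gripper":[-0.8,-0.8,-0.8]}'
python3 -c "
from h import *
st();print(vialpose())
for c in ('scene','side'):
    im=get_image(c);cv2.imwrite(f'pics/t_{c}.png',im[:,:,::-1])
for c,p0 in(('scene',proj(cam('scene'),vialpose()[0])),('side',proj(cam('side'),vialpose()[0]))):
    im=cv2.imread(f'pics/t_{c}.png');x0,y0=[max(0,int(v)) for v in p0-[50,40]];cr=cv2.resize(im[y0:y0+75,x0:x0+100],None,fx=8,fy=8,interpolation=2);cv2.imwrite(f'pics/u_{c}.png',cr)
    C,a=vialpose()
    for e in(-30.5,0,30.5): print(c,e,((proj(cam(c),C+a*e)-[x0,y0])*8).round(),x0,y0)
    print('disc',((proj(cam(c),[559,-40,14])-[x0,y0])*8).round())
plan(np.array([559,-41,46])-Rf(np.pi/2).apply(Ct),Rf(np.pi/2))"
```

```text
time_s: 11.47
tcp_pos: [559.7, 1.2, 45.2]
tcp_rot: [-3.14, -1.316, 1.567]
wrist_force: [0.1, 0.0, 0.3]
gripper_width: 26.5
t 11.47 p [559.7   1.2  45.2] r [-3.14  -1.316  1.567] j [-0.515  0.945  1.438  1.02   1.715 -0.92 ] F [0.1 0.  0.3] w 26.5
(array([559.07475781, -42.20219907,  46.70359175]), array([ 4.93353639e-04, -9.13425880e-05,  1.00018830e+00]))
scene -30.5 [399. 381.] 275 178
scene 0 [401. 328.] 275 178
scene 30.5 [403. 273.] 275 178
disc [401. 381.]
side -30.5 [405. 390.] 256 147
side 0 [406. 327.] 256 147
side 30.5 [406. 263.] 256 147
disc [401. 398.]
N 1 rot/row [ 0.0016  0.0001 -0.0003]
[-0.001, -0.0003, 0.0016]
```

View pics/u_scene.png

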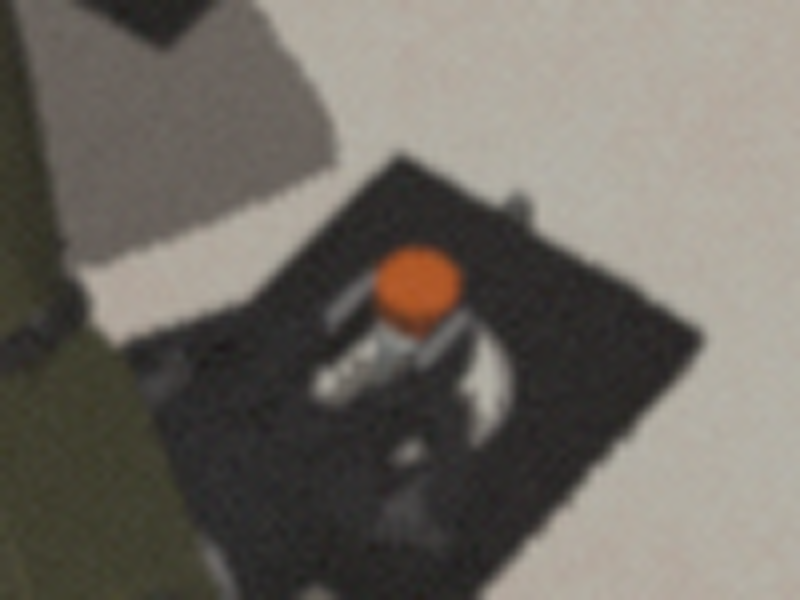

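View pics/u_side.png

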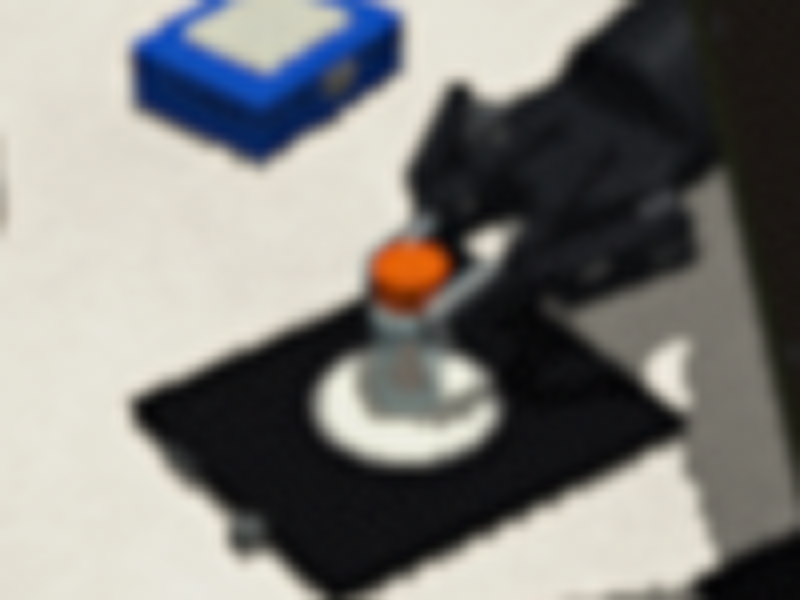

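```bash
python3 -m pendant '{"offset":[[-0.001,0,0.0003],[0,0,0]],"rotation":[[0,0,0],[0,0,0]],"gripper":[-0.8,-0.8]}'; python3 -m pendant '{"offset":[[-0.001,0,0.0003],[0,0,0]],"rotation":[[0,0,0],[0,0,0]],"gripper":[-0.8,-0.8]}'; python3 -c "
from h import *
st();print(vialpose())"
```

```text
time_s: 11.73
tcp_pos: [560.2, 0.8, 45.5]
tcp_rot: [3.136, -1.315, 1.575]
wrist_force: [0.4, 0.2, -0.7]
gripper_width: 26.7
time_s: 11.9
tcp_pos: [560.5, 0.7, 45.1]
tcp_rot: [3.131, -1.315, 1.58]
wrist_force: [-0.2, 0.5, -0.7]
gripper_width: 26.6
t 11.9 p [560.5   0.7  45.1] r [ 3.131 -1.315  1.58 ] j [-0.515  0.945  1.437  1.02   1.714 -0.922] F [-0.2  0.5 -0.7] w 26.6
(array([559.80294126, -42.76121314,  46.62812911]), array([-0.00277781,  0.00166187,  1.00018319]))
```

```bash
python3 -m pendant '{"offset":[[-0.003,0,0.0008],[0,0,0]],"rotation":[[0,0,0],[0,0,0]],"gripper":[-0.8,-0.8]}'; python3 -c "
from h import *
st();print(vialpose())"
```

```text
time_s: 12.07
tcp_pos: [560.7, 0.6, 43.1]
tcp_rot: [3.124, -1.316, 1.587]
wrist_force: [-0.5, -0.3, -0.2]
gripper_width: 26.7
t 12.07 p [560.7   0.6  43.1] r [ 3.124 -1.316  1.587] j [-0.515  0.95   1.434  1.02   1.714 -0.926] F [-0.5 -0.3 -0.2] w 26.7
(array([560.00520273, -42.85806461,  44.6330101 ]), array([-4.46683488e-03,  5.07386854e-04,  1.00017832e+00]))
```

```bash
python3 -m pendant '{"offset":[[-0.002,0,0.0005],[0,0,0]],"rotation":[[0,0,0],[0,0,0]],"gripper":[-0.8,-0.8]}'; python3 -c "
from h import *
st();print(vialpose())"
```

```text
time_s: 12.23
tcp_pos: [561.1, 0.5, 43.4]
tcp_rot: [3.113, -1.319, 1.598]
wrist_force: [-0.5, -0.1, -0.8]
gripper_width: 26.8
t 12.23 p [5.611e+02 5.000e-01 4.340e+01] r [ 3.113 -1.319  1.598] j [-0.515  0.952  1.432  1.022  1.717 -0.928] F [-0.5 -0.1 -0.8] w 26.8
(array([560.4382935 , -42.89492349,  44.75797517]), array([-0.00715802, -0.00289209,  1.00015863]))
```

```bash
python3 -m pendant '{"offset":[[-0.003,0,0.0008],[0,0,0]],"rotation":[[0,0,0],[0,0,0]],"gripper":[-0.8,-0.8]}'; python3 -c "
from h import *
st();print(vialpose())
im=get_image('side')[:,:,::-1];cv2.imwrite('pics/v.png',cv2.resize(im[165:215,280:345],None,fx=12,fy=12,interpolation=2))
st()"
```

```text
time_s: 12.4
tcp_pos: [561.8, 0.4, 42.5]
tcp_rot: [3.099, -1.322, 1.612]
wrist_force: [0.1, 0.3, 0.6]
gripper_width: 26.3
t 12.4 p [5.618e+02 4.000e-01 4.250e+01] r [ 3.099 -1.322  1.612] j [-0.515  0.956  1.429  1.024  1.719 -0.932] F [0.1 0.3 0.6] w 26.3
(array([561.15349749, -43.05844795,  43.69222752]), array([-0.01054731, -0.00539007,  1.00011829]))
t 12.45 p [5.617e+02 4.000e-01 4.230e+01] r [ 3.1   -1.321  1.611] j [-0.515  0.956  1.429  1.023  1.718 -0.932] F [ 0.2  0.2 -0. ] w 26.6
```

View pics/v.png

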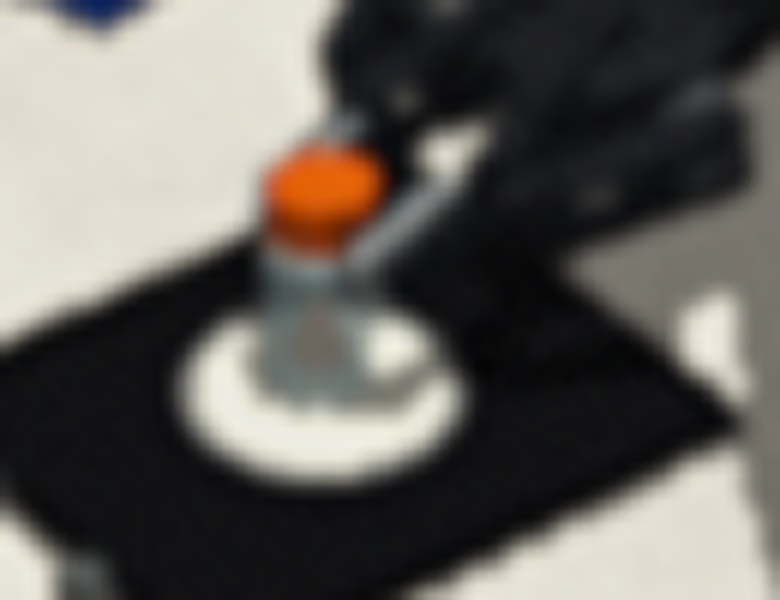

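```bash
python3 -c "
from h import *
im=get_image('scene')[:,:,::-1];cv2.imwrite('pics/w.png',cv2.resize(im[195:245,295:360],None,fx=12,fy=12,interpolation=2))
C,a=vialpose()
for c,o in (('scene',(295,195)),('side',(280,165))):
  for e in (-30.5,30.5): print(c,e,((proj(cam(c),C+a*e)-o)*12).round())
"
```

```text
scene -30.5 [365. 383.]
scene 30.5 [367. 221.]
side -30.5 [316. 376.]
side 30.5 [319. 187.]
```

View pics/w.png

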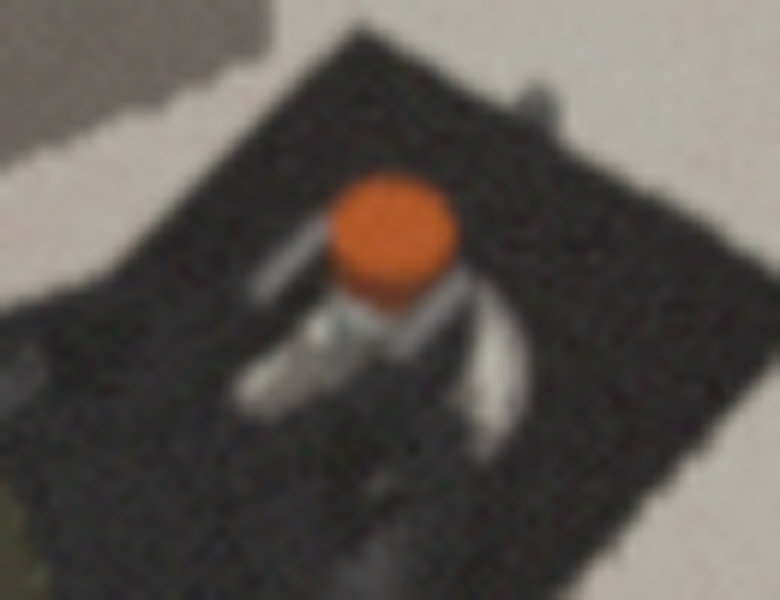

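```bash
python3 -c "
from h import *
D=np.array([559,-40,14.]);J=[];r=[]
for c,d in (('scene',((394-379)/12,(232-367)/12)),('side',(5/12,(187-393)/12))):
  cm=cam(c);p=proj(cm,D+[0,0,61]);J.append(np.array([proj(cm,D+[0,0,61]+e)-p for e in np.eye(3)]).T);r.append(np.array(d)-(p-proj(cm,D)))
x,res,_,_=np.linalg.lstsq(np.vstack(J),np.hstack(r),rcond=None);print(x,res)"
```

```text
[ 5.26551282 -5.5626632  -0.62159737] [0.06302724]
```

```bash
python3 -m pendant '{"offset":[[0,0,0],[0,0,0],[0,0,0],[0,0,0],[0,0,0]],"rotation":[[0,0,0],[0,0,0],[0,0,0],[0,0,0],[0,0,0]],"gripper":[-0.3,-0.2,0.1,0.4,0.6]}'; python3 -m pendant '{"offset":[[0,0,0],[0,0,0],[0,0,0]],"rotation":[[0,0,0],[0,0,0],[0,0,0]],"gripper":[0.6,0.6,0.6]}'; python3 -c "
from h import *
st()
im=get_image('side')[:,:,::-1];cv2.imwrite('pics/x.png',cv2.resize(im[165:215,280:345],None,fx=12,fy=12,interpolation=2))
im=get_image('wrist')[:,:,::-1];cv2.imwrite('pics/x2.png',im)
"
```

```text
time_s: 12.92
tcp_pos: [561.3, 0.6, 40.8]
tcp_rot: [3.108, -1.32, 1.603]
wrist_force: [-0.9, 1.1, 0.8]
gripper_width: 67.9
time_s: 13.17
tcp_pos: [561.2, 0.6, 40.6]
tcp_rot: [3.11, -1.32, 1.602]
wrist_force: [-0.1, -0.4, -0.1]
gripper_width: 68.0
t 13.17 p [561.2   0.6  40.6] r [ 3.11  -1.32   1.602] j [-0.515  0.957  1.43   1.022  1.716 -0.932] F [-0.1 -0.4 -0.1] w 68.0
```

View pics/x.png

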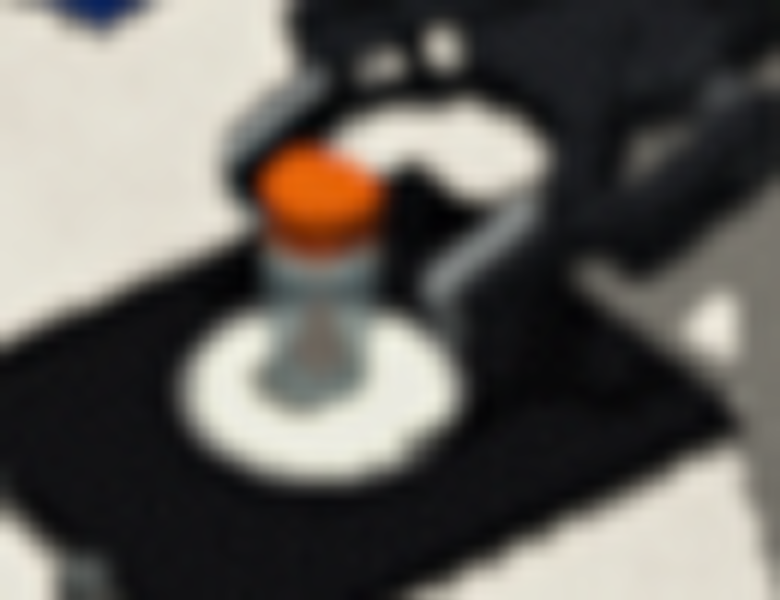

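View pics/x2.png

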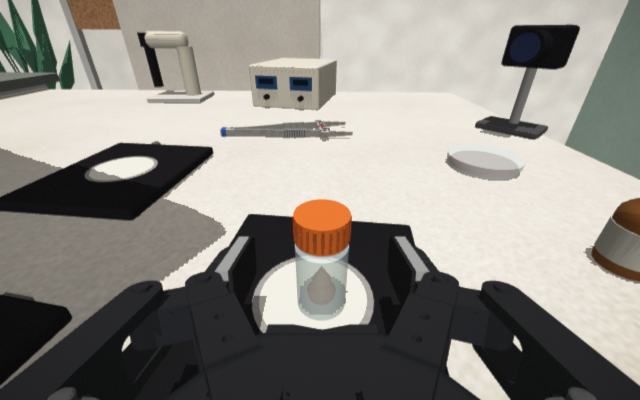

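The vial stands upright, released and well within the disc. I'll retreat along the tool axis.

```bash
python3 -m pendant '{"offset":[[0,0,-0.015],[0,0,-0.025],[0,0,-0.03],[0,0,-0.03],[0,0,-0.03]],"rotation":[[0,0,0],[0,0,0],[0,0,0],[0,0,0],[0,0,0]],"gripper":[0.6,0.6,0.6,0.6,0.6]}'; python3 -c "
from h import *
st()
im=get_image('wrist')[:,:,::-1];cv2.imwrite('pics/y.png',im)
np.save('y.npy',get_obs(),allow_pickle=True)
for n in ['forceps','grip_left','grip_right','scale','vial']: print(n,boxes_of(n,'wrist')[:2])
"
```

```text
time_s: 13.68
tcp_pos: [559.5, -127.2, 73.6]
tcp_rot: [3.129, -1.322, 1.59]
wrist_force: [-0.7, 0.6, 0.5]
gripper_width: 68.1
t 13.68 p [ 559.5 -127.2   73.6] r [ 3.129 -1.322  1.59 ] j [-0.676  1.008  1.214  0.926  1.914 -0.859] F [-0.7  0.6  0.5] w 68.1
forceps [{'centre': [299.7, 129.7], 'conf': 0.91}, {'centre': [295.2, 130.2], 'conf': 0.26}]
grip_left [{'centre': [313.8, 124.2], 'conf': 0.73}]
grip_right [{'centre': [299.2, 128.9], 'conf': 0.88}]
scale [{'centre': [308.9, 125.9], 'conf': 0.96}]
vial [{'centre': [321.2, 194.9], 'conf': 0.87}, {'centre': [301.3, 130.4], 'conf': 0.52}]
```

View pics/y.png

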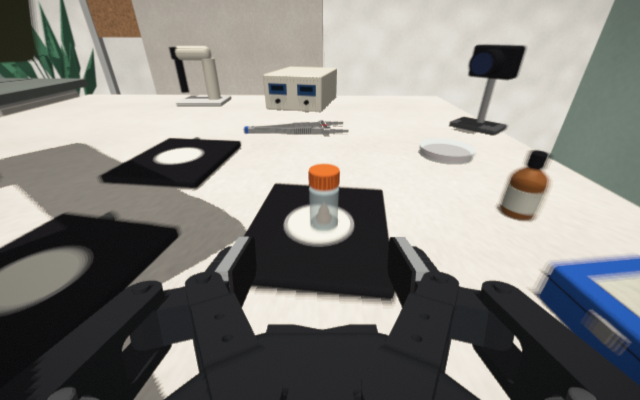

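```bash
python3 -c "
from h import *
plan(np.array([520,-200,200]),Rdown(1.2),maxang=.115)"
```

```text
N 12 rot/row [-0.0206 -0.1089  0.0269]
[0.0088, -0.0033, -0.0087]
[0.0077, -0.0034, -0.0096]
[0.0065, -0.0033, -0.0105]
[0.0052, -0.0033, -0.0112]
[0.0039, -0.0032, -0.0117]
[0.0025, -0.003, -0.0121]
[0.0011, -0.0028, -0.0124]
[-0.0003, -0.0025, -0.0125]
[-0.0018, -0.0023, -0.0124]
[-0.0032, -0.0019, -0.0122]
[-0.0045, -0.0016, -0.0118]
[-0.0058, -0.0012, -0.0113]
```

```bash
python3 -m pendant '{"offset":[[0.009,-0.0033,-0.009],[0.0077,-0.0034,-0.0096],[0.0065,-0.0033,-0.0105],[0.0052,-0.0033,-0.0112],[0.004,-0.0032,-0.0117]],"rotation":[[-0.0206,-0.109,0.027],[-0.0206,-0.109,0.027],[-0.0206,-0.109,0.027],[-0.0206,-0.109,0.027],[-0.0206,-0.109,0.027]],"gripper":[1,1,1,1,1]}'
python3 -m pendant '{"offset":[[0.0025,-0.003,-0.012],[0.0011,-0.0028,-0.0124],[0,-0.0025,-0.0125],[-0.0018,-0.0023,-0.0124],[-0.0032,-0.002,-0.0122]],"rotation":[[-0.0206,-0.109,0.027],[-0.0206,-0.109,0.027],[-0.0206,-0.109,0.027],[-0.0206,-0.109,0.027],[-0.0206,-0.109,0.027]],"gripper":[1,1,1,1,1]}'
python3 -c "
from h import *
st();plan(np.array([515,320,190]),Rdown(0.12),maxang=.115,maxstep=38)"
```

```text
time_s: 14.4
tcp_pos: [539.3, -152.2, 116.8]
tcp_rot: [-3.027, -0.761, 1.342]
wrist_force: [0.6, -0.1, -0.6]
gripper_width: 85.4
time_s: 14.82
tcp_pos: [522.7, -181.2, 175.8]
tcp_rot: [-3.097, -0.18, 1.242]
wrist_force: [1.1, -0.4, -1.0]
gripper_width: 85.7
t 14.82 p [ 522.7 -181.2  175.8] r [-3.097 -0.18   1.242] j [-0.488  0.358  1.493  0.174  1.367 -0.205] F [ 1.1 -0.4 -1. ] w 85.7
N 14 rot/row [-0.0101 -0.0097  0.0802]
[0.0333, -0.0118, 0.0056]
[0.0323, -0.0145, 0.0051]
[0.0311, -0.0171, 0.0046]
[0.0297, -0.0196, 0.0042]
[0.0281, -0.022, 0.0037]
[0.0262, -0.0242, 0.0032]
[0.0242, -0.0262, 0.0027]
[0.0221, -0.0281, 0.0022]
[0.0198, -0.0298, 0.0017]
[0.0173, -0.0313, 0.0012]
[0.0148, -0.0326, 0.0007]
[0.0121, -0.0337, 0.0003]
[0.0094, -0.0346, -0.0002]
[0.0066, -0.0352, -0.0006]
```

```bash
python3 -m pendant '{"offset":[[0.033,-0.012,0.0056],[0.032,-0.0145,0.005],[0.031,-0.017,0.0046],[0.03,-0.0196,0.0042],[0.028,-0.022,0.0037]],"rotation":[[-0.01,-0.01,0.08],[-0.01,-0.01,0.08],[-0.01,-0.01,0.08],[-0.01,-0.01,0.08],[-0.01,-0.01,0.08]],"gripper":[1,1,1,1,1]}'
python3 -m pendant '{"offset":[[0.026,-0.024,0.003],[0.024,-0.026,0.0027],[0.022,-0.028,0.002],[0.02,-0.03,0.0017],[0.017,-0.031,0.0012]],"rotation":[[-0.01,-0.01,0.08],[-0.01,-0.01,0.08],[-0.01,-0.01,0.08],[-0.01,-0.01,0.08],[-0.01,-0.01,0.08]],"gripper":[1,1,1,1,1]}'
python3 -c "
from h import *
st();plan(np.array([515,320,190]),Rdown(0.12),maxang=.115,maxstep=38)"
```

```text
time_s: 15.23
tcp_pos: [518.9, 3.8, 183.1]
tcp_rot: [-3.102, -0.104, 0.829]
wrist_force: [1.6, -0.0, 0.4]
gripper_width: 85.5
time_s: 15.65
tcp_pos: [513.4, 194.7, 185.4]
tcp_rot: [-3.125, -0.038, 0.416]
wrist_force: [0.6, -0.2, 0.3]
gripper_width: 85.3
t 15.65 p [513.4 194.7 185.4] r [-3.125 -0.038  0.416] j [0.285 0.279 1.562 0.023 1.264 1.433] F [ 0.6 -0.2  0.3] w 85.3
N 4 rot/row [-0.0056 -0.0089  0.074 ]
[0.013, -0.0285, -0.0002]
[0.0109, -0.0294, -0.0004]
[0.0087, -0.0301, -0.0007]
[0.0064, -0.0307, -0.0009]
```

```bash
python3 -m pendant '{"offset":[[0.013,-0.0285,0],[0.011,-0.0294,0],[0.0087,-0.03,0],[0.004,-0.02,0],[0,0,0]],"rotation":[[-0.0056,-0.009,0.074],[-0.0056,-0.009,0.074],[-0.0056,-0.009,0.074],[-0.0056,-0.009,0.074],[0,0,0]],"gripper":[1,1,1,1,1]}'
python3 -c "
from h import *
st();np.save('z.npy',get_obs(),allow_pickle=True)
im=get_image('wrist')[:,:,::-1];cv2.imwrite('pics/z.png',im)
for n in ['forceps','grip_left','grip_right','scale','tip_left','tip_right']: print(n,boxes_of(n,'wrist')[:1])"
```

```text
time_s: 16.07
tcp_pos: [507.6, 324.5, 185.8]
tcp_rot: [3.139, 0.006, 0.114]
wrist_force: [-0.0, 0.2, -0.1]
gripper_width: 85.2
t 16.07 p [507.6 324.5 185.8] r [3.139 0.006 0.114] j [ 0.508  0.426  1.364 -0.     1.358  1.965] F [-0.   0.2 -0.1] w 85.2
forceps [{'centre': [323.9, 137.1], 'conf': 0.61}]
grip_left [{'centre': [315.8, 129.7], 'conf': 0.9}]
grip_right [{'centre': [335.7, 157.2], 'conf': 0.63}]
scale [{'centre': [314.5, 130.3], 'conf': 0.77}]
tip_left [{'centre': [314.3, 128.7], 'conf': 0.93}]
tip_right [{'centre': [332.6, 173.4], 'conf': 0.56}]
```

View pics/z.png

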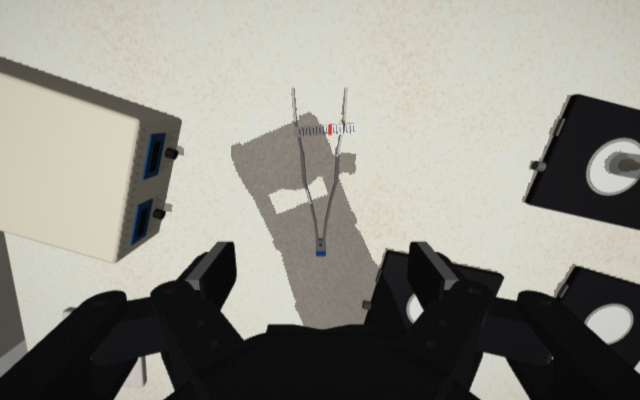

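The forceps run up the image, with the heel end at (320.5,256) and the tip ends at (293.5,88) and (346,88). The scale is at rows 125-133, with its red band at (329,129).

```bash
python3 - <<'E'
from h import *
o=np.load('z.npy',allow_pickle=True).item();cm=cam('wrist',o)
h=plane(cm,(320.5,256),8);a=plane(cm,(293.5,88),8);b=plane(cm,(346,88),8);m=(a+b)/2
print(h,a,b,np.linalg.norm(a-b),np.linalg.norm(m-h));u=(m-h)/np.linalg.norm(m-h);print('yaw',np.arctan2(u[1],u[0]),'origin',h+u*123,m-u*95)
print('red',plane(cm,(329,129),16))
s=cam('scene');d=cam('side')
print('heel tri',tri([(cm,(320.5,256)),(s,(523/2.5+130,89/2.5+100)),(d,(195/2.3+160,397/2.3+120))]))
print('tipL',tri([(cm,(293.5,88)),(s,(680/2.5+130,121/2.5+100)),(d,(48/2.3+160,320/2.3+120))]))
print('tipR',tri([(cm,(346,88)),(s,(665/2.5+130,152/2.5+100)),(d,(95/2.3+160,289/2.3+120))]))
im=cv2.imread('pics/z.png');cv2.imwrite('pics/z1.png',cv2.resize(im[75:265,260:380],None,fx=3.1,fy=3.1,interpolation=2))
E
```

```text
[392.09617746 312.49670461   8.        ] [603.14468677 368.06392082   8.        ] [610.10040492 307.186023     8.        ] 61.27397863752983 215.9930381984943
yaw 0.11660236404078765 origin [514.26096356 326.80631803   8.        ] [512.26762975 326.57283146   8.        ]
red [561.87693964 321.55788506  16.        ]
heel tri (array([398.62975528, 313.1418067 ,   8.20967539]), np.float64(8.164746933813088))
tipL (array([604.90388727, 369.27441003,   2.53808756]), np.float64(3.549056443867285))
tipR (array([611.92960334, 306.3724911 ,   2.87002999]), np.float64(5.567431881222318))
```

View pics/z1.png

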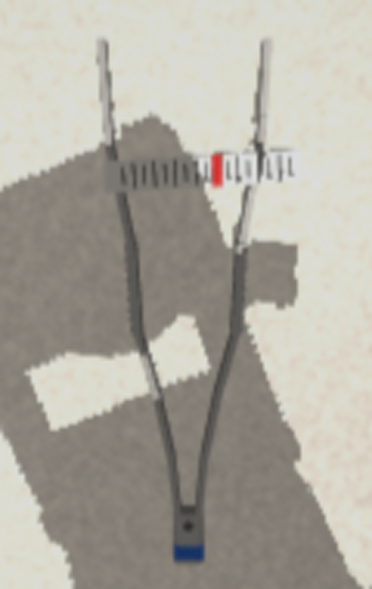

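```bash
python3 -c "
from h import *
o=np.load('z.npy',allow_pickle=True).item();cm=cam('wrist',o);print(proj(cm,[513.5,326.7,7]))
plan(np.array([513.5,326.7,40]),Rdown(0.117),maxstep=37)"
```

```text
[320.12359626 167.45150371]
N 4 rot/row [ 0.0006  0.0009 -0.0009]
[0.0013, -0.0018, 0.0367]
[0.0013, -0.0017, 0.0367]
[0.0013, -0.0017, 0.0367]
[0.0012, -0.0017, 0.0367]
```

```bash
python3 -m pendant '{"offset":[[0.0013,-0.0007,0.036],[0.0013,-0.0007,0.036],[0.0013,-0.0007,0.034],[0.001,0,0.025],[0,0,0]],"rotation":[[0,0,0],[0,0,0],[0,0,0],[0,0,0],[0,0,0]],"gripper":[1,1,1,1,1]}'
python3 -c "
from h import *
st();np.save('A.npy',get_obs(),allow_pickle=True)
im=get_image('wrist')[:,:,::-1];cv2.imwrite('pics/A.png',im);plan(np.array([513.5,326.7,-35]),Rdown(0.117),maxstep=30)"
```

```text
time_s: 16.83
tcp_pos: [516.7, 318.9, 55.3]
tcp_rot: [-3.141, -0.004, 0.11]
wrist_force: [0.1, 0.2, -0.3]
gripper_width: 85.4
t 16.83 p [516.7 318.9  55.3] r [-3.141 -0.004  0.11 ] j [ 4.930e-01  5.600e-01  1.485e+00 -1.000e-03  1.093e+00  1.954e+00] F [ 0.1  0.2 -0.3] w 85.4
N 4 rot/row [-0.0004 -0.0016 -0.0017]
[-0.0009, -0.0019, 0.0232]
[-0.0009, -0.0019, 0.0232]
[-0.0009, -0.0019, 0.0232]
[-0.0008, -0.0019, 0.0232]
```

View pics/A.png

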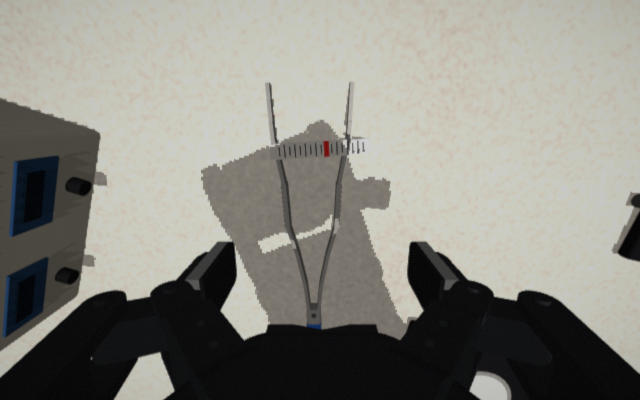

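```bash
python3 - <<'E'
from h import *
o=np.load('A.npy',allow_pickle=True).item();cm=cam('wrist',o)
a=plane(cm,(267.5,83),9);b=plane(cm,(351.5,83),9);m=(a+b)/2;h=plane(cm,(314.5,310),9)
u=(m-h)/np.linalg.norm(m-h);print(a,b,m,h,'yaw',np.arctan2(u[1],u[0]),'origin',m-u*95,np.linalg.norm(a-b))
print('red',plane(cm,(326.5,149),16), 'origin from scale x', )
E
```

```text
[603.79231768 368.86996116   9.        ] [610.58943785 307.26036104   9.        ] [607.19087776 338.0651611    9.        ] [414.69091611 314.32475427   9.        ] yaw 0.12270721135055984 origin [512.90519114 326.43720783   9.        ] 61.98341446568734
red [561.29401356 320.26578538  16.        ] origin from scale x
```

```bash
python3 -m pendant '{"offset":[[-0.003,-0.007,0.015],[-0.001,0,0.02],[0,0,0.02],[0,0,0]],"rotation":[[0,-0.003,-0.007],[0,0,0],[0,0,0],[0,0,0]],"gripper":[1,1,1,1]}'
python3 -c "
from h import *
st();plan(np.array([513,326.5,-35]),Rdown(0.118),maxstep=30)"
```

```text
time_s: 17.22
tcp_pos: [516.4, 327.8, 8.1]
tcp_rot: [-3.136, -0.013, 0.117]
wrist_force: [-1.1, -0.2, -0.9]
gripper_width: 85.4
t 17.22 p [516.4 327.8   8.1] r [-3.136 -0.013  0.117] j [5.060e-01 6.270e-01 1.503e+00 1.000e-03 9.970e-01 1.959e+00] F [-1.1 -0.2 -0.9] w 85.4
N 2 rot/row [-0.0029 -0.0066 -0.0005]
[-0.0021, 0.0006, 0.0215]
[-0.0019, 0.0005, 0.0216]
```

```bash
python3 -m pendant '{"offset":[[-0.002,0.0006,0.018],[-0.001,0.0005,0.012],[-0.001,0,0.006],[0,0,0]],"rotation":[[-0.003,-0.006,0],[-0.003,-0.006,0],[0,0,0],[0,0,0]],"gripper":[1,1,1,1]}'
python3 -c "
from h import *
st();plan(np.array([513,326.5,-35]),Rdown(0.118),maxstep=30)
im=get_image('wrist')[:,:,::-1];cv2.imwrite('pics/B.png',im)"
```

```text
time_s: 17.55
tcp_pos: [515.6, 328.5, -23.0]
tcp_rot: [-3.139, -0.008, 0.118]
wrist_force: [-0.5, -0.2, -0.7]
gripper_width: 85.9
t 17.55 p [515.6 328.5 -23. ] r [-3.139 -0.008  0.118] j [ 5.080e-01  6.750e-01  1.508e+00 -1.000e-03  9.500e-01  1.961e+00] F [-0.5 -0.2 -0.7] w 85.9
N 1 rot/row [-0.0028 -0.0079 -0.0003]
[-0.0029, 0.0017, 0.012]
```

View pics/B.png

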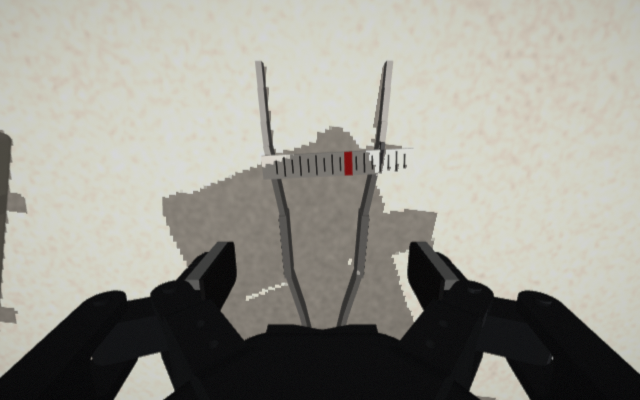

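```bash
python3 -m pendant '{"offset":[[-0.0035,0.002,0.009],[-0.001,0.0005,0.006],[0,0,0]],"rotation":[[-0.003,-0.008,0],[0,0,0],[0,0,0]],"gripper":[1,1,1]}'
python3 -c "
from h import *
st();plan(np.array([513,326.5,-35]),Rdown(0.118),maxstep=30)
cm=cam('wrist');print(proj(cm,[513,326.5,7]),proj(cm,[513+18,326.5+2,7]),proj(cm,[513-18,326.5-2,7]))
im=get_image('wrist')[:,:,::-1];cv2.imwrite('pics/C.png',im)"
```

```text
time_s: 17.85
tcp_pos: [513.0, 326.3, -35.6]
tcp_rot: [-3.14, -0.004, 0.118]
wrist_force: [-0.8, -0.1, 0.6]
gripper_width: 85.7
t 17.85 p [513.  326.3 -35.6] r [-3.14  -0.004  0.118] j [ 0.506  0.691  1.517 -0.     0.929  1.959] F [-0.8 -0.1  0.6] w 85.7
N 1 rot/row [-0.0015 -0.0041 -0.0003]
[0.0, -0.0002, -0.0006]
[321.3197928  250.20721685] [321.56076667 217.3853828 ] [321.09346684 281.03393218]
```

View pics/C.png

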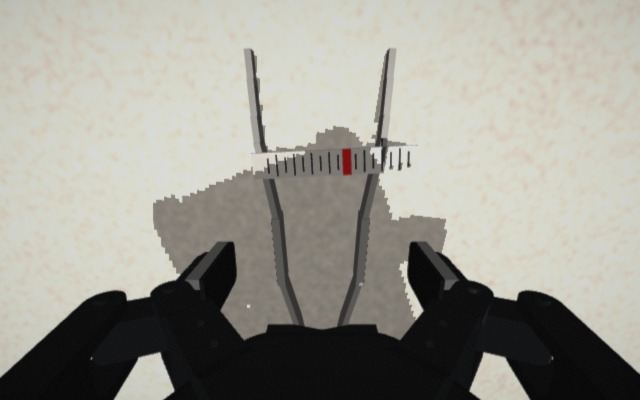

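```bash
python3 -m pendant '{"offset":[[0,0,0],[0,0,0],[0,0,0],[0,0,0],[0,0,0]],"rotation":[[0,0,0],[0,0,0],[0,0,0],[0,0,0],[0,0,0]],"gripper":[0.5,0.2,0.1,0,-0.06]}' 60;  python3 -m pendant '{"offset":[[0,0,0],[0,0,0],[0,0,0]],"rotation":[[0,0,0],[0,0,0],[0,0,0]],"gripper":[-0.06,-0.06,-0.06]}'; python3 -c "
from h import *
st();im=get_image('wrist')[:,:,::-1];cv2.imwrite('pics/D.png',im)"
```

```text
time_s: 18.32
tcp_pos: [514.0, 326.8, -33.7]
tcp_rot: [-3.139, -0.006, 0.118]
wrist_force: [-1.2, 0.6, -0.9]
gripper_width: 40.4
time_s: 18.57
tcp_pos: [514.0, 326.8, -33.7]
tcp_rot: [-3.139, -0.006, 0.118]
wrist_force: [-0.1, -0.2, -0.4]
gripper_width: 40.4
t 18.57 p [514.  326.8 -33.7] r [-3.139 -0.006  0.118] j [ 0.506  0.689  1.516 -0.     0.93   1.959] F [-0.1 -0.2 -0.4] w 40.4
```

View pics/D.png

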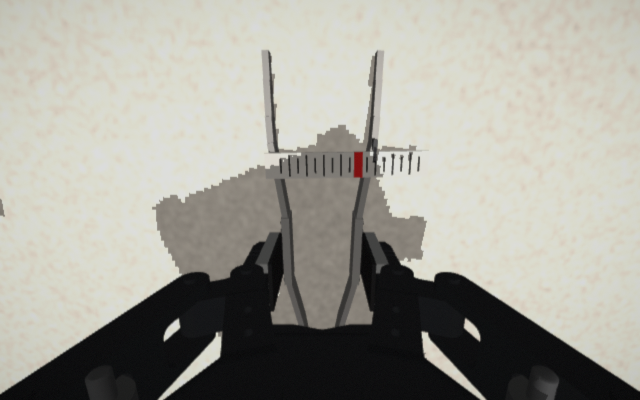

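```bash
python3 -m pendant '{"offset":[[0,0,0],[0,0,0],[0,0,0],[0,0,0]],"rotation":[[0,0,0],[0,0,0],[0,0,0],[0,0,0]],"gripper":[-0.11,-0.153,-0.153,-0.153]}' ; python3 -c "
from h import *
st();np.save('E.npy',get_obs(),allow_pickle=True);im=get_image('wrist')[:,:,::-1];cv2.imwrite('pics/E.png',im);cv2.imwrite('pics/E1.png',cv2.resize(im[30:200,230:440],None,fx=3.5,fy=3.5,interpolation=2))"
```

```text
time_s: 18.95
tcp_pos: [514.2, 326.9, -33.3]
tcp_rot: [-3.139, -0.007, 0.118]
wrist_force: [-0.6, -0.2, 0.9]
gripper_width: 36.2
t 18.95 p [514.2 326.9 -33.3] r [-3.139 -0.007  0.118] j [ 0.506  0.688  1.515 -0.     0.931  1.959] F [-0.6 -0.2  0.9] w 36.2
```

View pics/E1.png

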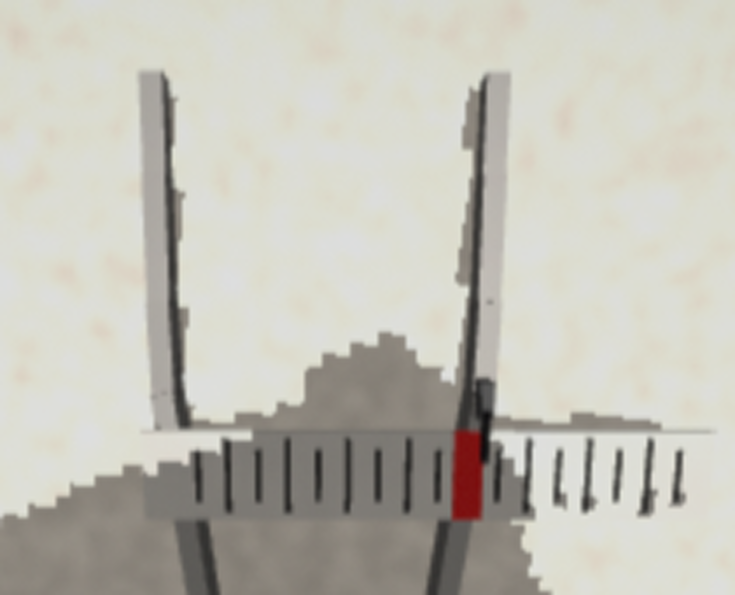

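```bash
python3 - <<'E'
from h import *
o=np.load('E.npy',allow_pickle=True).item();cm=cam('wrist',o)
P=lambda u,v,z:plane(cm,(u/3.5+230,v/3.5+30),z)
for z in (7,10,14):
    print(z,np.linalg.norm(P(165,95,z)-P(486,95,z)), 'outer', np.linalg.norm(P(138,75,z)-P(511,75,z)),P(325,85,z))
print(np.linalg.norm(P(453,475,16)-P(482,475,16)),np.linalg.norm(P(467,475,16)-P(485,455,16)),np.linalg.norm(P(142,475,16)-P(715,440,16)))
E
```

```text
7 41.01752528082729 outer 47.44014370545745 [607.57673634 337.43797366   7.        ]
10 40.14157853455979 outer 46.427039203497515 [606.97050883 337.37001833  10.        ]
14 38.97364953953641 outer 45.07623320088435 [606.16220547 337.27941122  14.        ]
3.8038060322190606 3.4586822837858238 74.85668988006401
```

```bash
python3 - <<'E'
from h import *
for f in 'CD':
    im=cv2.imread(f'pics/{f}.png');cv2.imwrite(f'pics/{f}1.png',cv2.resize(im[30:200,230:440],None,fx=3.5,fy=3.5,interpolation=2))
E
```

```text
(no output)
```

View pics/C1.png

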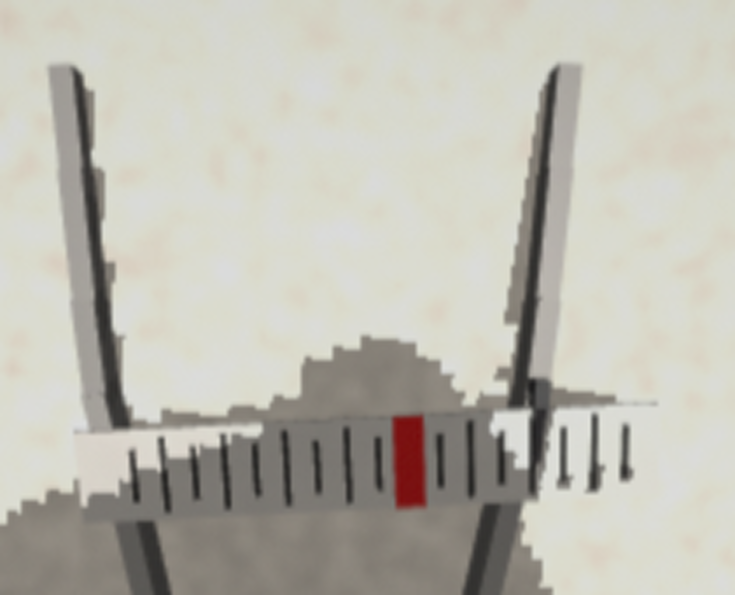

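View pics/D1.png

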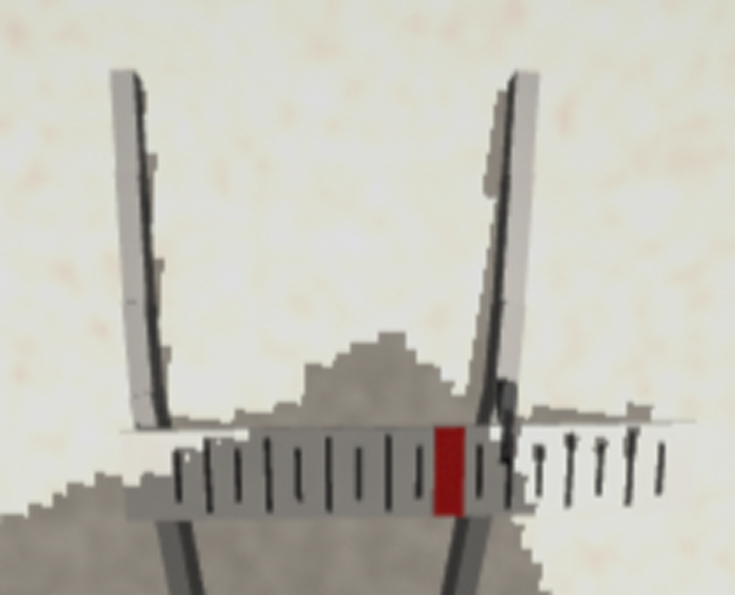

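Compared with the rest picture, the tip gap scales to about 40.3 mm and the pointer has moved 14.9 mm out of 15, both agreeing with a width of 36. The raw pointer looks about 2 mm on the open side, probably parallax, so I'll squeeze slightly more and lift.

```bash
python3 -m pendant '{"offset":[[0,0,0],[0,0,0],[0,0,-0.01],[0,0,-0.025],[0,0,-0.03]],"rotation":[[0,0,0],[0,0,0],[0,0,0],[0,0,0],[0,0,0]],"gripper":[-0.163,-0.163,-0.163,-0.163,-0.163]}' ; python3 -m pendant '{"offset":[[0,0,-0.02],[0,0,0],[0,0,0]],"rotation":[[0,0,0],[0,0,0],[0,0,0]],"gripper":[-0.163,-0.163,-0.163]}'; python3 -c "
from h import *
st();np.save('F.npy',get_obs(),allow_pickle=True);im=get_image('wrist')[:,:,::-1];cv2.imwrite('pics/F.png',im);im=get_image('side')[:,:,::-1];cv2.imwrite('pics/F_side.png',cv2.resize(im[190:310,150:310],None,fx=5,fy=5,interpolation=2))"
```

```text
time_s: 19.42
tcp_pos: [510.3, 324.7, 27.8]
tcp_rot: [3.14, 0.004, 0.118]
wrist_force: [0.4, 0.8, -0.3]
gripper_width: 36.0
time_s: 19.67
tcp_pos: [512.3, 325.9, 55.9]
tcp_rot: [-3.14, -0.003, 0.118]
wrist_force: [-0.5, -0.1, -1.6]
gripper_width: 35.7
t 19.67 p [512.3 325.9  55.9] r [-3.14e+00 -3.00e-03  1.18e-01] j [ 0.506  0.56   1.484 -0.     1.095  1.959] F [-0.5 -0.1 -1.6] w 35.7
```

View pics/F.png

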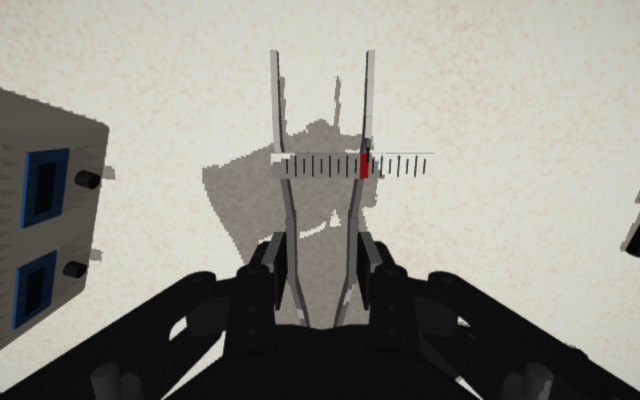

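View pics/F_side.png

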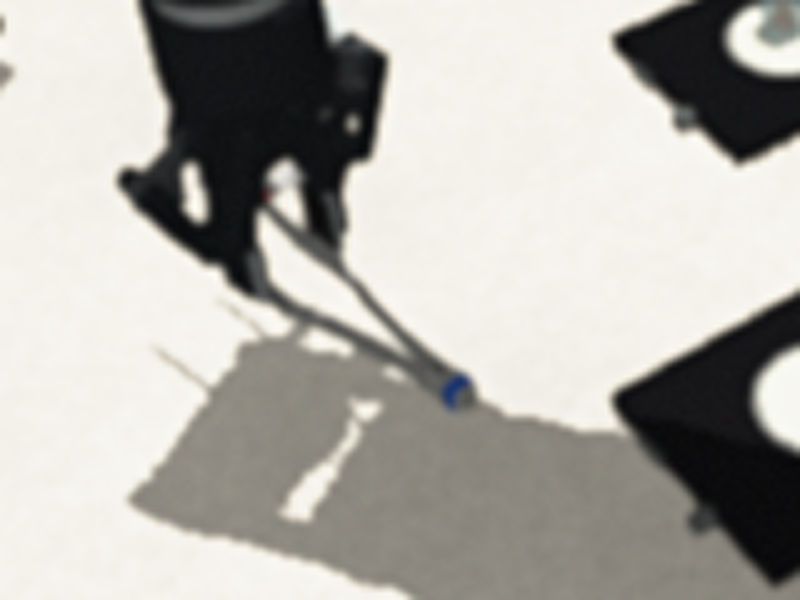

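```bash
python3 -c "
from h import *
plan(np.array([400,-45,80]),Rdown(0.0),maxstep=27)"
```

```text
N 15 rot/row [-0.0001 -0.0002  0.0078]
[-0.0103, 0.0237, -0.0017]
[-0.0101, 0.0237, -0.0017]
[-0.0099, 0.0238, -0.0017]
[-0.0098, 0.0239, -0.0017]
[-0.0096, 0.024, -0.0017]
[-0.0094, 0.0241, -0.0017]
[-0.0092, 0.0241, -0.0017]
[-0.009, 0.0242, -0.0017]
[-0.0088, 0.0243, -0.0017]
[-0.0086, 0.0243, -0.0017]
[-0.0084, 0.0244, -0.0017]
[-0.0082, 0.0245, -0.0017]
[-0.0081, 0.0245, -0.0017]
[-0.0079, 0.0246, -0.0017]
[-0.0077, 0.0247, -0.0017]
```

```bash
python3 -m pendant '{"offset":[[-0.006,0.012,-0.002],[-0.010,0.024,-0.002],[-0.010,0.024,-0.002],[-0.010,0.024,-0.002],[-0.010,0.024,-0.002]],"rotation":[[0,0,0.008],[0,0,0.008],[0,0,0.008],[0,0,0.008],[0,0,0.008]],"gripper":[-0.163,-0.163,-0.163,-0.163,-0.163]}'
python3 -m pendant '{"offset":[[-0.009,0.024,-0.002],[-0.009,0.024,-0.002],[-0.009,0.024,-0.002],[-0.009,0.024,-0.002],[-0.009,0.024,-0.002]],"rotation":[[0,0,0.008],[0,0,0.008],[0,0,0.008],[0,0,0.008],[0,0,0.008]],"gripper":[-0.163,-0.163,-0.163,-0.163,-0.163]}'
python3 -c "
from h import *
st();plan(np.array([400,-45,80]),Rdown(0.0),maxstep=27)"
```

```text
time_s: 20.18
tcp_pos: [472.9, 212.1, 58.0]
tcp_rot: [3.14, 0.007, 0.081]
wrist_force: [1.0, -0.0, -0.8]
gripper_width: 35.7
time_s: 20.6
tcp_pos: [429.5, 83.3, 63.2]
tcp_rot: [3.138, 0.018, 0.04]
wrist_force: [1.5, -0.2, -1.4]
gripper_width: 36.2
t 20.6 p [429.5  83.3  63.2] r [3.138 0.018 0.04 ] j [ 0.11   0.226  1.946 -0.003  0.988  1.642] F [ 1.5 -0.2 -1.4] w 36.2
N 5 rot/row [0.0009 0.0035 0.008 ]
[-0.007, 0.0254, -0.0031]
[-0.0068, 0.0255, -0.0032]
[-0.0065, 0.0255, -0.0032]
[-0.0063, 0.0256, -0.0033]
[-0.0061, 0.0256, -0.0033]
```

```bash
python3 -m pendant '{"offset":[[-0.007,0.025,-0.003],[-0.007,0.025,-0.003],[-0.0065,0.025,-0.003],[-0.006,0.022,-0.003],[-0.003,0.01,-0.001]],"rotation":[[0.001,0.0035,0.008],[0.001,0.0035,0.008],[0.001,0.0035,0.008],[0.001,0.0035,0.008],[0.001,0.0035,0.008]],"gripper":[-0.163,-0.163,-0.163,-0.163,-0.163]}'
python3 -m pendant '{"offset":[[0,0,0],[0,0,0]],"rotation":[[0,0,0],[0,0,0]],"gripper":[-0.163,-0.163]}'
python3 -c "
from h import *
st();np.save('G.npy',get_obs(),allow_pickle=True);im=get_image('wrist')[:,:,::-1];cv2.imwrite('pics/G.png',im)"
```

```text
time_s: 21.02
tcp_pos: [396.7, -30.6, 72.6]
tcp_rot: [-3.141, 0.009, -0.003]
wrist_force: [0.8, -0.1, -0.1]
gripper_width: 36.0
time_s: 21.18
tcp_pos: [395.3, -32.3, 71.4]
tcp_rot: [-3.14, 0.012, -0.007]
wrist_force: [0.2, 1.3, -1.3]
gripper_width: 35.6
t 21.18 p [395.3 -32.3  71.4] r [-3.14   0.012 -0.007] j [-1.730e-01  1.230e-01  2.047e+00 -1.000e-03  9.830e-01  1.405e+00] F [ 0.2  1.3 -1.3] w 35.6
```

View pics/G.png

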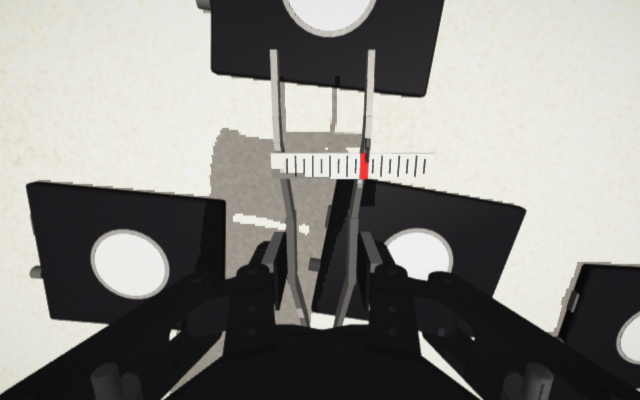

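```bash
python3 -c "
from h import *
for c,(x,y) in (('scene',(295,195)),('side',(280,165))):
    im=get_image(c)[:,:,::-1];cv2.imwrite(f'pics/H_{c}.png',cv2.resize(im[y:y+50,x:x+65],None,fx=12,fy=12,interpolation=2))"
```

```text
(no output)
```

View pics/H_scene.png

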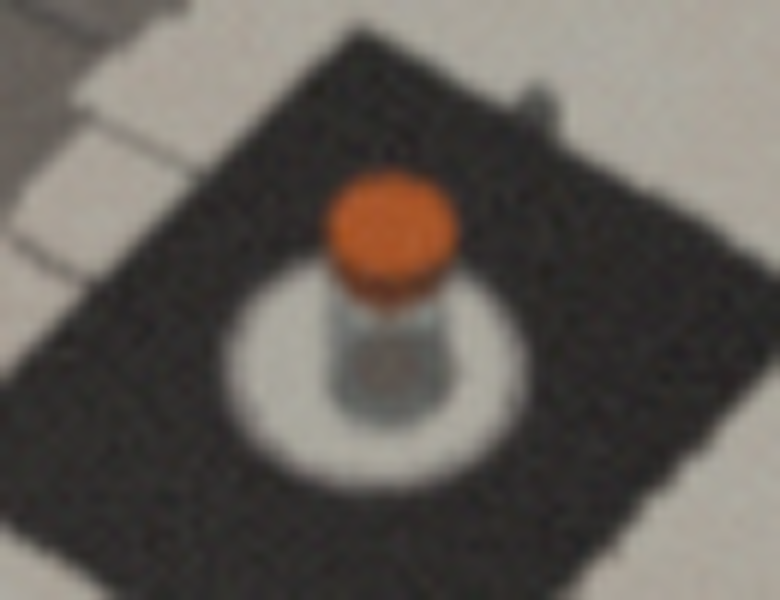

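View pics/H_side.png

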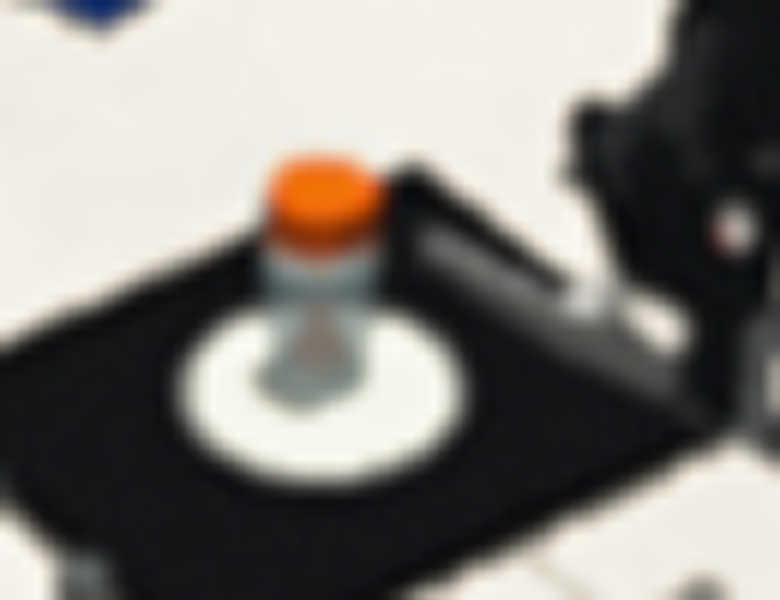

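```bash
python3 -c "
from h import *
s=cam('scene');d=cam('side')
f=lambda u,v:(u/12+295,v/12+195); g=lambda u,v:(u/12+280,v/12+165)
print('foot scene',plane(s,f(390,376),14),'side',plane(d,g(312,371),14))
print('disc scene',plane(s,f(377,368),14),'side',plane(d,g(320,395),14))
print('cap tri',tri([(s,f(392,228)),(d,g(326,190))]))
print('cap',plane(s,f(392,228),75),plane(d,g(326,190),75))
st();plan(np.array([430,-45,20]),Rdown(0),maxstep=25)"
```

```text
foot scene [565.85831047 -38.72007087  14.        ] side [562.58987288 -42.70456333  14.        ]
disc scene [562.04109425 -38.28779365  14.        ] side [553.93467167 -37.35689265  14.        ]
cap tri (array([563.48152512, -43.33852651,  72.19399457]), np.float64(4.932034633697904))
cap [567.00574296 -42.73028453  75.        ] [557.5358101  -42.37951589  75.        ]
t 21.33 p [395.7 -31.5  71.5] r [-3.14   0.012 -0.005] j [-1.710e-01  1.230e-01  2.047e+00 -1.000e-03  9.830e-01  1.405e+00] F [-0.6 -1.  -1.1] w 35.9
N 3 rot/row [-0.0005  0.0038 -0.0016]
[0.0116, 0.0045, 0.017]
[0.0116, 0.0045, 0.0171]
[0.0115, 0.0045, 0.0171]
```

```bash
python3 -m pendant '{"offset":[[0.007,0.004,0.016],[0.007,0.004,0.02],[0.003,0.003,0.02],[0,0,0],[0,0,0]],"rotation":[[0,0.004,-0.001],[0,0.004,-0.001],[0,0.004,-0.001],[0,0,0],[0,0,0]],"gripper":[-0.163,-0.163,-0.163,-0.163,-0.163]}'
python3 -c "
from h import *
st();np.save('I.npy',get_obs(),allow_pickle=True);im=get_image('wrist')[:,:,::-1];cv2.imwrite('pics/I.png',im)
plan(np.array([477,-42.5,0]),Rdown(0),maxstep=25)"
```

```text
time_s: 21.75
tcp_pos: [414.4, -39.2, 13.5]
tcp_rot: [-3.14, -0.002, 0.005]
wrist_force: [0.1, 1.0, 0.0]
gripper_width: 35.8
t 21.75 p [414.4 -39.2  13.5] r [-3.14e+00 -2.00e-03  5.00e-03] j [-1.840e-01  2.670e-01  2.045e+00  2.000e-03  8.280e-01  1.381e+00] F [0.1 1.  0. ] w 35.8
N 3 rot/row [-0.0005 -0.0006  0.0017]
[0.0209, 0.0012, 0.0046]
[0.0209, 0.0012, 0.0046]
[0.0209, 0.0012, 0.0045]
```

View pics/I.png

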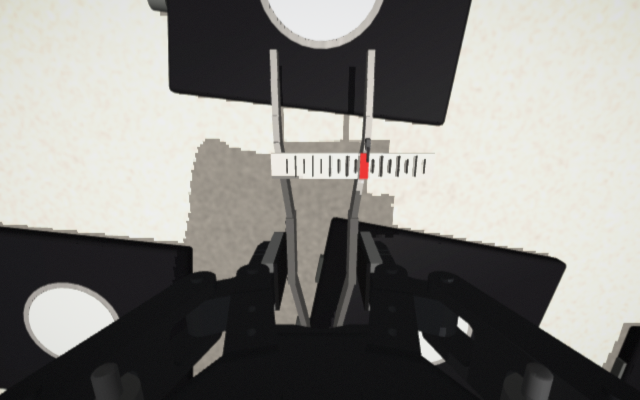

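```bash
python3 -m pendant '{"offset":[[0.010,0.0015,0.004],[0.010,0.0015,0.003],[0.005,0,0.002],[0,0,0]],"rotation":[[0,0,0.002],[0,0,0.002],[0,0,0],[0,0,0]],"gripper":[-0.163,-0.163,-0.163,-0.163]}'
python3 -c "
from h import *
st();np.save('K.npy',get_obs(),allow_pickle=True);im=get_image('wrist')[:,:,::-1];cv2.imwrite('pics/K.png',im)
for c,(x,y) in (('scene',(275,185)),('side',(280,155))):
    im=get_image(c)[:,:,::-1];cv2.imwrite(f'pics/K_{c}.png',cv2.resize(im[y:y+70,x:x+90],None,fx=8,fy=8,interpolation=2))
plan(np.array([477,-42.5,0]),Rdown(0),maxstep=25)"
```

```text
time_s: 22.13
tcp_pos: [441.9, -40.9, 7.6]
tcp_rot: [-3.141, -0.005, 0.003]
wrist_force: [0.8, 0.0, -1.4]
gripper_width: 35.9
t 22.13 p [441.9 -40.9   7.6] r [-3.141e+00 -5.000e-03  3.000e-03] j [-0.176  0.328  1.979  0.002  0.83   1.39 ] F [ 0.8  0.  -1.4] w 35.9
N 2 rot/row [-0.0005 -0.0021  0.0013]
[0.0181, 0.0008, 0.0038]
[0.0181, 0.0008, 0.0038]
```

View pics/K.png

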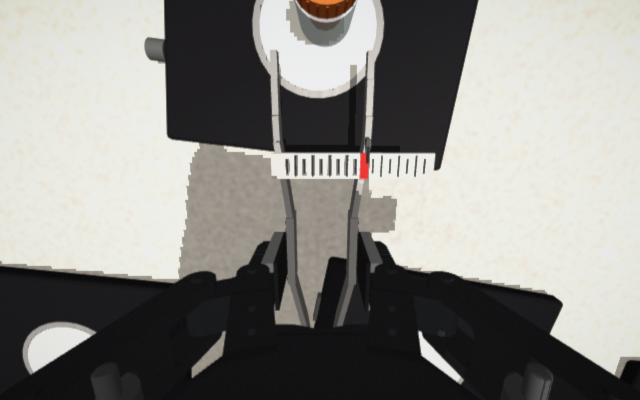

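View pics/K_side.png

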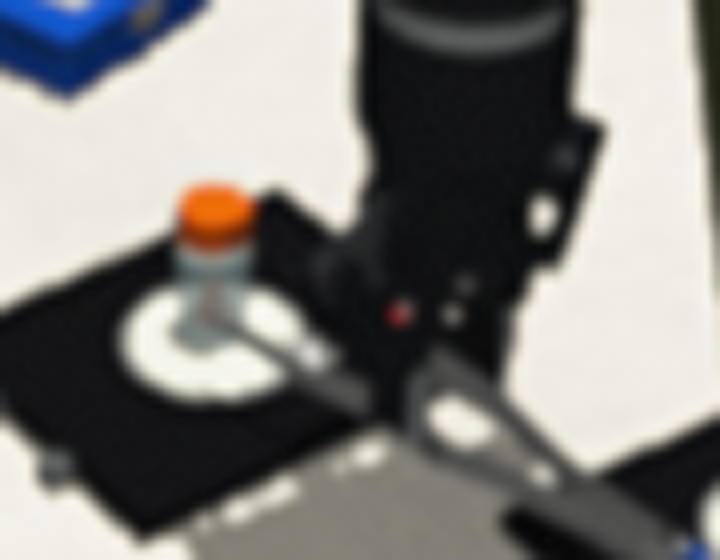

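View pics/K_scene.png

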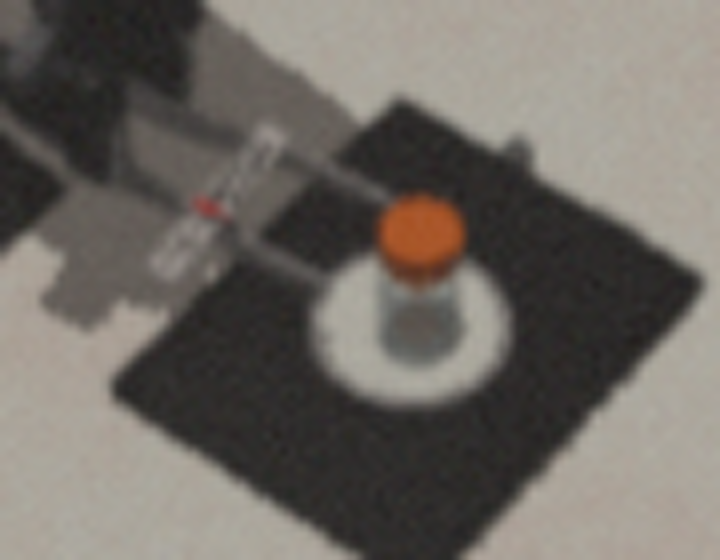

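```bash
python3 -c "
from h import *
o=np.load('K.npy',allow_pickle=True).item();cm=cam('wrist',o)
print('foot near',plane(cm,(326,47),14)+[14,0,0],'disc bottom',plane(cm,(319,97),14)+[32,0,0],'cap near bottom',plane(cm,(326,21),60)+[14,0,0])
for z in(36,40,43): print('tip ends at z',z,plane(cm,(274,52),z),plane(cm,(371,52),z))
"
```

```text
foot near [560.33053251 -42.90524818  14.        ] disc bottom [552.28935822 -39.06374512  14.        ] cap near bottom [559.46707199 -42.2802803   60.        ]
tip ends at z 36 [539.19567802 -17.56042022  36.        ] [539.30274067 -64.35397811  36.        ]
tip ends at z 40 [538.3661548 -18.1703139  40.       ] [538.47040435 -63.73435553  40.        ]
tip ends at z 43 [537.74401239 -18.62773417  43.        ] [537.84615211 -63.26963859  43.        ]
```

```bash
python3 -m pendant '{"offset":[[0.004,0.0017,0.001],[0.006,0,0.001],[0.006,0,0.001],[0,0,0]],"rotation":[[0,-0.002,0.002],[0,-0.002,0],[0,0,0],[0,0,0]],"gripper":[-0.163,-0.163,-0.163,-0.163]}'
python3 -c "
from h import *
st();np.save('L.npy',get_obs(),allow_pickle=True);im=get_image('wrist')[:,:,::-1];cv2.imwrite('pics/L.png',im)
plan(np.array([473.5,-42.6,3]),Rdown(0),maxstep=8)"
```

```text
time_s: 22.62
tcp_pos: [457.9, -42.8, 5.0]
tcp_rot: [-3.141, -0.0, 0.0]
wrist_force: [0.2, 0.4, -1.6]
gripper_width: 35.6
t 22.62 p [457.9 -42.8   5. ] r [-3.141 -0.     0.   ] j [-1.740e-01  3.640e-01  1.933e+00  1.000e-03  8.440e-01  1.396e+00] F [ 0.2  0.4 -1.6] w 35.6
N 3 rot/row [-0.0003  0.      0.0001]
[0.0054, -0.0001, 0.0006]
[0.0054, -0.0001, 0.0006]
[0.0054, -0.0001, 0.0006]
```

View pics/L.png

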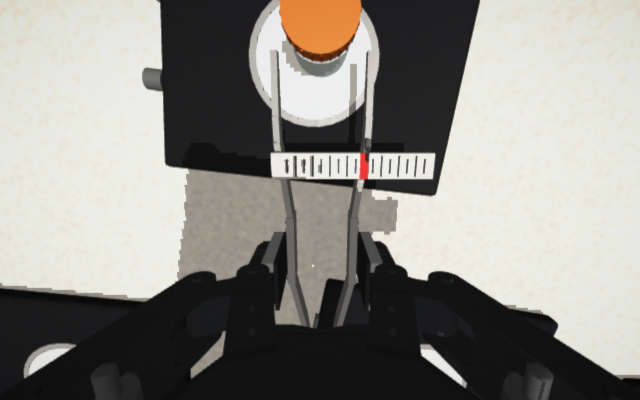

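```bash
python3 -m pendant '{"offset":[[0.005,-0.0003,0.0005],[0.005,0,0.0005],[0.004,0,0],[0,0,0]],"rotation":[[0,0,0],[0,0,0],[0,0,0],[0,0,0]],"gripper":[-0.163,-0.163,-0.163,-0.163]}'
python3 -c "
from h import *
st();np.save('M.npy',get_obs(),allow_pickle=True);im=get_image('wrist')[:,:,::-1];cv2.imwrite('pics/M.png',im)
plan(np.array([473.5,-42.6,3]),Rdown(0),maxstep=8)
for c,(x,y) in (('scene',(275,185)),('side',(280,155))):
    im=get_image(c)[:,:,::-1];cv2.imwrite(f'pics/M_{c}.png',cv2.resize(im[y:y+70,x:x+90],None,fx=8,fy=8,interpolation=2))"
```

```text
time_s: 23.0
tcp_pos: [472.7, -42.4, 3.6]
tcp_rot: [-3.141, 0.0, 0.0]
wrist_force: [1.1, -0.3, -1.1]
gripper_width: 35.9
t 23.0 p [472.7 -42.4   3.6] r [-3.141  0.     0.   ] j [-1.670e-01  3.940e-01  1.894e+00  1.000e-03  8.550e-01  1.403e+00] F [ 1.1 -0.3 -1.1] w 35.9
N 1 rot/row [-0.0011  0.0009  0.0003]
[0.0013, 0.0002, 0.0005]
```

View pics/M.png

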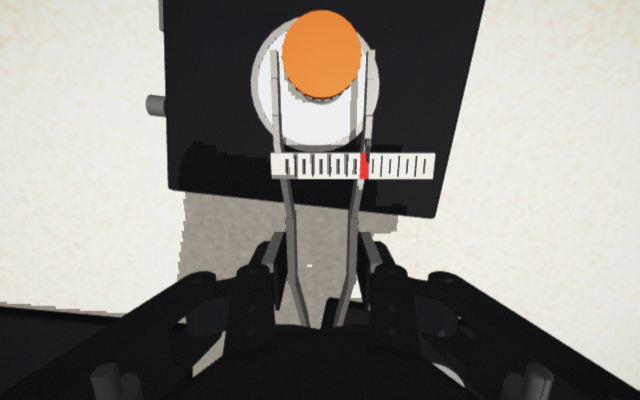

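View pics/M_side.png

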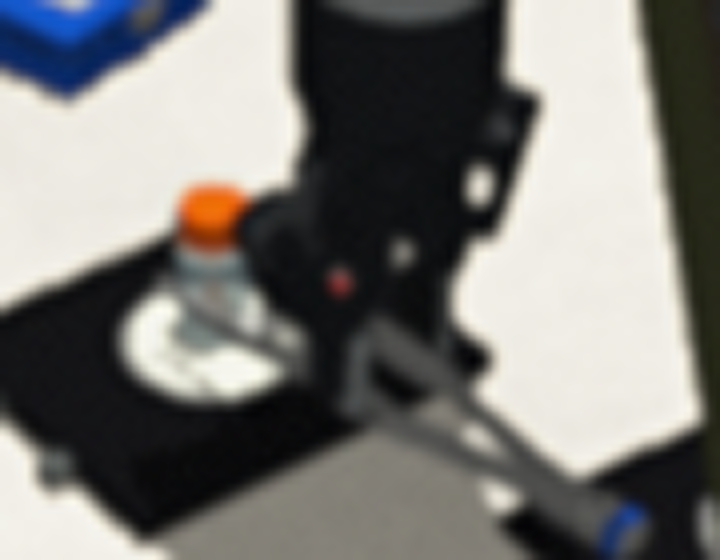

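View pics/M_scene.png

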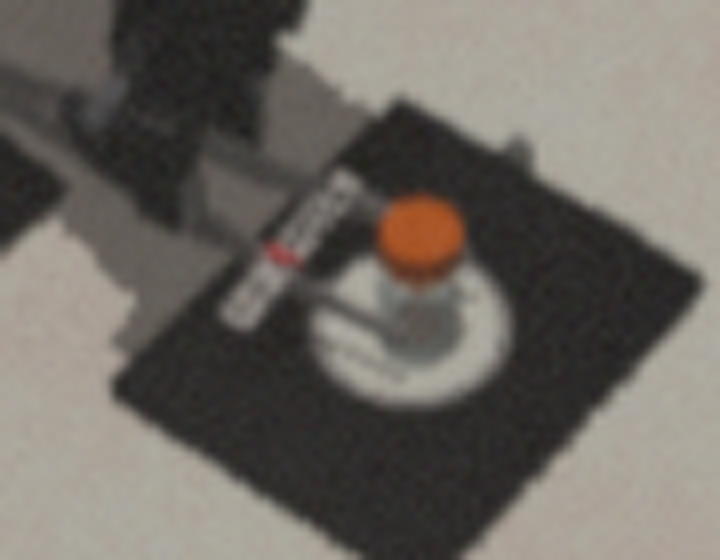

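```bash
python3 -c "
from h import *
o=np.load('M.npy',allow_pickle=True).item();cm=cam('wrist',o)
print('cap',plane(cm,(321,54),75),'w',np.ptp([plane(cm,(282,54),75)[1],plane(cm,(360.5,54),75)[1]]))
for z in (43,47): print('tip ends',plane(cm,(275,51),z),plane(cm,(371,51),z))
im=cv2.imread('pics/M.png');cv2.imwrite('pics/M1.png',cv2.resize(im[0:200,240:440],None,fx=3,fy=3,interpolation=2))"
```

```text
cap [560.79591704 -42.12262302  75.        ] w 27.10956568005054
tip ends [568.30550244 -21.5174771   43.        ] [568.29331479 -64.30264221  43.        ]
tip ends [567.4852227 -22.1120042  47.       ] [567.47338101 -63.68268446  47.        ]
```

View pics/M1.png

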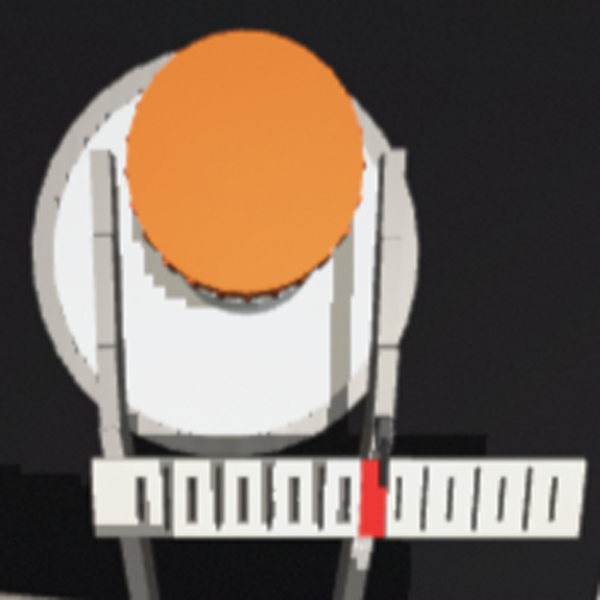

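```bash
python3 -m pendant '{"offset":[[0,0,0],[0,0,0],[0,0,0],[0,0,0],[0,0,0]],"rotation":[[0,0,0],[0,0,0],[0,0,0],[0,0,0],[0,0,0]],"gripper":[-0.17,-0.17,-0.17,-0.17,-0.17]}'
python3 -m pendant '{"offset":[[0,0,0],[0,0,0],[0,0,0],[0,0,0],[0,0,0]],"rotation":[[0,0,0],[0,0,0],[0,0,0],[0,0,0],[0,0,0]],"gripper":[-0.17,-0.17,-0.17,-0.17,-0.17]}'
python3 -c "
from h import *
st();im=get_image('wrist')[:,:,::-1];cv2.imwrite('pics/N1.png',cv2.resize(im[0:200,240:440],None,fx=3,fy=3,interpolation=2));st();print(get_obs()['joint_velocities'].round(4))
im=get_image('side')[:,:,::-1];cv2.imwrite('pics/N2.png',cv2.resize(im[155:225,280:370],None,fx=8,fy=8,interpolation=2))"
```

```text
time_s: 23.57
tcp_pos: [471.2, -42.3, 3.6]
tcp_rot: [-3.14, 0.001, 0.0]
wrist_force: [0.3, 0.1, 0.5]
gripper_width: 35.5
time_s: 23.98
tcp_pos: [471.2, -42.3, 3.6]
tcp_rot: [-3.14, 0.001, 0.0]
wrist_force: [-0.5, 0.0, -0.5]
gripper_width: 35.4
t 23.98 p [471.2 -42.3   3.6] r [-3.14e+00  1.00e-03  0.00e+00] j [-1.680e-01  3.910e-01  1.897e+00  1.000e-03  8.550e-01  1.402e+00] F [-0.5  0.  -0.5] w 35.4
t 24.03 p [471.2 -42.3   3.6] r [-3.14e+00  1.00e-03  0.00e+00] j [-1.680e-01  3.910e-01  1.897e+00  1.000e-03  8.550e-01  1.402e+00] F [ 0.4 -0.6 -1.4] w 35.4
[-0.0005 -0.0003 -0.0007 -0.0006 -0.0002 -0.0001]
```

View pics/N1.png

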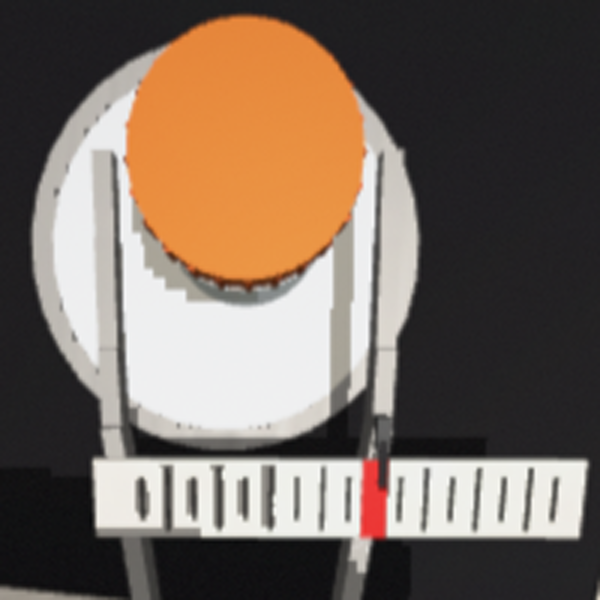

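View pics/N2.png

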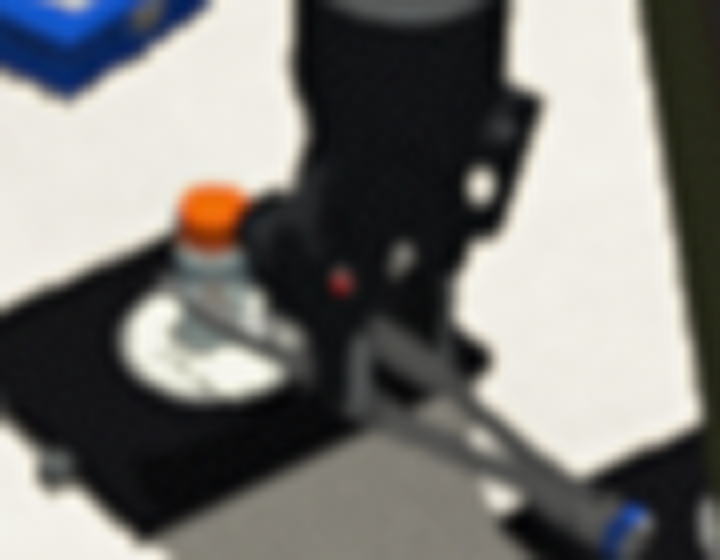

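```bash
python3 -c "
from h import *
print(hand_in());st()"
```

```text
the job is handed in; nothing more can be done
None
the job is handed in; nothing more can be done
```

The job is handed in at about 24 s of the 61 s. The vial is standing on the white disc, and the forceps are being held around it at the 40 mm mark. `hand_in` gave no verdict, so everything below comes from my own last checks.

**What I did**
- **Vial:** I stood it cap up on the disc of the farthest light base and let go. In the pictures it sits about 5–8 mm off the disc's centre, against the 18 mm allowed.
- **Forceps:** I took them up by the grips, squeezed them, and brought the tips in level on either side of the vial from the robot's side.
- **Bystanders:** the arm was kept away from the dropper bottle, dish and slide box. I did not re-measure them at the end.

**Last checks**
- **Squeeze:** the finger opening read 35.4 mm, and the pointer was inside the red band.
- **Tips:** they are about 44 mm above the bench. Across the jaws the vial is within about 1 mm of midway. Along the forceps the tips are within about 2 mm of its axis.
- **Contact and motion:** the arm was still, and the pictures show the tips clear of both the vial and the light base.

**What failed or disagreed**
- **First vial grasp:** it closed on nothing, because the real fingertips sit about 37 mm short of the reported tool point. I measured that in the pictures, corrected for it, and nothing was disturbed.
- **Tip gap:** scaling from the pictures gives about 39 mm, but the raw pointer reading gives about 41–42 mm. Both are inside 37.5–42.5 mm, and I set the squeeze between them.
- **Camera agreement:** the scene, side and wrist cameras differed by about 2–9 mm on the vial and disc positions. I relied on the wrist view for the final alignment.

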